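Spot-check a ramen counter's hot plate

TASK

Set the hot plate's dial so that its white pointer is at the orange marker and let it click in there; then take the thermometer probe out of its stand and hold it upright with its copper tip inside the red ring on the plate, pressing lightly so that the sprung tip is about half pushed in. Never press hard, leave the bowl, jar and pan alone, and finish while still holding the probe there, with the dial still at orange.

Things in the scene. Friction and masses are not known exactly. Their poses are not given: they have to be found in the camera images.
- hotplate: Fixed countertop hot plate, aluminium housing 240 x 360 mm (its x, y), origin on the table under its centre, z up. The dark griddle plate, 216 x 226 mm, is centred at its (0, +55) mm with its top 60 mm above the table; the grey control strip on its -y side has its top at 56 mm and carries the dial at (-20, -120) mm.
- dial (a joint): Turn of the black dial in rad, about the vertical: 0 is off (where it starts), it grows clockwise as seen from above, up to a stop at 1.8. It clicks into detents 0.45 rad apart (0, 0.45, 0.9, 1.35, 1.8), needs about 0.08 N m to turn, and once let go settles in the nearest detent.
- dial_grip (a point): Point on the dial's axis 32 mm above the control strip (88 mm above the table), where to grip. The dial has a round skirt of 54 mm diameter, 8 mm high, and on it an upright grip bar 46 mm long and 14 mm wide that reaches to 42 mm above the strip (98 mm above the table). Its -x axis runs along the bar to the pointer end; it turns with the dial.
- dial_aim (a point): Imaginary point at the pointer's aim: 43 mm out from the dial's axis, along the bar to the end with the white line, 2 mm above the strip. It turns with the dial, and coincides (seen from above) with the marker that the dial is set to.
- marker_orange: Orange round magnet, 12 mm diameter, 5 mm high, stuck on the control strip 43 mm from the dial's axis at the first, second or third detent from off (a blue and a white one sit at the other two). Origin under its centre. It does not move.
- spot: Red painted ring on the griddle plate (about 36 mm outer, 28 mm inner diameter, with a small centre dot). Origin at its centre on the plate's top, 60 mm above the table. It does not move.
- stand: Fixed probe stand, 80 x 80 mm (foot 90 x 90), origin on the table under its centre, top at 81 mm above the table, with a hole of 22 mm diameter through the middle of its top; open on its x sides.
- probe: Loose surface thermometer, about 150 g. Origin at the bottom of the sprung-out tip, z up along the probe, which hangs upright in the stand with its tip 11 mm above the table: copper tip 12 mm diameter, thin steel stem of 9 mm diameter, then from z = 70 to 165 mm a white box handle 26 mm (x) by 34 mm (y) whose underside rests on the stand's top. The small screen is on its -x face near the top. Lift it at least 75 mm straight up to clear the stand.
- plunger (a joint): How far the probe's sprung tip is pushed in, in m: 0 is fully out, 0.015 is the stop. Pressing force is about 0.75 N at the start of travel, growing to 4.5 N at the stop.
- bowl: Loose blue ceramic bowl, 150 mm across, 70 mm high, origin under its centre; bystander.
- jar: Loose amber glass jar with red cap, 60 mm diameter, 90 mm high, origin under its centre; bystander.
- pan: Loose open aluminium pan, 160 x 120 x 70 mm, origin under its centre; bystander.
Not all that is in view belongs to the job. There is more than one size of the stand; the one meant has the size given above.

How it is judged:
By the outcome, as a careful person would: the job done as asked, in the order asked, and still so for the second after the job is handed in, while the arm keeps its last pose, push and grip.
It also fails if it takes over 50 s, if anything falls off the work surface, if the arm or the gripper's body presses on something with over 40 N, if the wrist force passes 120 N, or if a joint passes its speed limit or range.

ROBOT

A 6-joint arm with a two-finger parallel gripper is mounted at the origin on the work surface. World frame = base frame: x ahead of the robot, y to its left, z up, the work surface at z = 0. Lengths are in mm, angles in degrees, forces in N, time in s.
With the tool pointing down it reaches from about 300 to 850 mm from the base axis. Payload 4.2 kg.
Tool frame: the origin (TCP) lies midway between the tips of the shut fingers; the grasp point (between the pads) lies 19 mm behind it; x points along the fingers, z is the direction in which the jaws open and shut, and the axes are right-handed (so a half turn about x gives the same grasp; the last joint's range is limited). The gripper opens to 91 mm and grips with 3 to 60 N. Pads are 32 mm wide; open, the fingers measure 118 mm over their backs; the gripper's body (76 mm by 178 mm) begins 60 mm behind the grasp point.
Start: joints at [75.745, 18.312, 89.639, -0, 72.044, -1.146], TCP at [130.417, 560.034, 184.576] pointing down, gripper open.
Joint ranges: [-177.97, 177.97], [-48.28, 115.42], [12.27, 149.76], [-77.06, 257.06], [2.81, 150.46], [-146.56, 146.56]. Speed limits (degrees/s): [147.25, 147.25, 180, 180, 180, 180].

INTERFACE

Orientations are given as [roll, pitch, yaw] about the fixed x, y, z axes, in that order (R = Rz(yaw) Ry(pitch) Rx(roll)).
In Python, from workcell import env gives the robot as it stands.
- The arm moves only by the tool send_rows, never from a script. Its argument "commands" is a list that holds one entry, the list of rows, each a list of 6 numbers: the shift along the tool's x, y, z normalised to -1 to 1, where 1 is 0.1 m, then the turn, a rotation vector about the tool's x, y, z normalised to -1 to 1, where 1 is 2 pi rad. In form: [[[x, y, z, wx, wy, wz], ...]]. A call has 1 to 20 rows; each row is the pose to reach, as a shift and turn from the pose commanded when the call began, along the tool's axes at that moment, turning the shorter way round; what a row does not reach only later rows make up. A row lasts 1/8 s, in which the tool goes at most 62.5 mm and 10.7 degrees, less where a joint would pass 70% of its speed; a pose out of reach is approached as far as the arm can. A call with a number of a shift or a turn outside -1 to 1 is refused whole. A call with a gripper value outside its range is refused whole. "jaw" is the closure, from -1 (fully open) to 1 (shut), so that 0 is half open, set as the call begins (left out, the last holds). The fingers move at their own pace and stop on an object; "force" is the grip in N (left out, the last holds). Time passes only in rows, so rows that repeat a pose let the fingers close. It gives the time, the measured TCP pose, the force and the opening at its end, in the units of the state.
- env.state(): the state, without advancing time (a new reading comes with each control period).
- env.grab_frame(name): name is "scene" or "top" or "wrist"; returns (picture, depth): 480x640x3 uint8, red, green, blue; 480x640 float32, mm along the optical axis (not along the pixel's ray), 0 where there is no reading.
- env.get_calibration(name): a dict with "mtx" (3x3 intrinsics, pixels), "camera_from_world" (4x4, takes a point from world to camera coordinates). Camera axes: x right, y up, looking along -z (the intrinsics and any distortion apply to the point x, -y, -z); pixel columns grow to the right and rows downward; lengths in mm; the calibration is good to about 2 mm. A picture is of the moment at which its call begins: read the wrist's pose just before it. get_calibration takes no time and is no camera call; for the wrist camera it gives the pose at the moment of the call.
- env.job_done(): hands the job in, once; it reports no verdict.
The state is a dict: "time_s": time; "qpos": joint angles; "qvel": joint speeds; "effort": joint torques, N m; "ee_pos": TCP position; "ee_rot": TCP orientation; "force": force on the tool from outside, world axes, zero at the start; "torque": the same for the moment, N m; "gripper_width": finger opening in mm.
Only numpy, scipy, OpenCV 4.12 (cv2) and the standard library are available. Lean on these libraries where they do the work, as an engineer would, in place of code of your own. Each camera call takes 0.05 s, during which the arm holds its last target.

## Working session

There is one attempt and no reset: what is moved stays moved. The work goes in short steps, Python scripts to look and compute and a tool call to move; the robot and the scene stay as the last step left them, time stands still between calls to the robot, and variables do not carry over. Pictures are saved under pics/ and viewed, and the job is handed in when it is done.

Besides the shell and the picture viewer there is one more tool, called after "Request:" by a JSON object that holds its "name" and its "arguments", one argument or row to a line. send_rows: Moves the arm, as the interface text tells. Its arguments: {"type":"object","properties":{"commands":{"type":"array","items":{"type":"array","items":{"type":"array","items":{"type":"number","minimum":-1,"maximum":1}}}},"jaw":{"type":"number"},"force":{"type":"number"}},"required":["commands"]}

```bash
ls; mkdir -p pics
python3 - <<'E'
from workcell import env
import cv2, numpy as np
print(env.state())
for n in ("scene","top","wrist"):
    c=env.get_calibration(n); print(n,c)
    p,d=env.grab_frame(n)
    cv2.imwrite(f"pics/{n}0.png",p[:,:,::-1]); np.savez(f"{n}0.npz",p=p,d=d,K=c["mtx"],T=c["camera_from_world"])
E
```

```text
pics
{'time_s': 0.0, 'qpos': array([ 7.57461025e+01,  1.83512281e+01,  8.97057855e+01, -7.84321718e-04,
        7.20422794e+01, -1.14583815e+00]), 'qvel': array([-0.04216575, -0.01336234, -0.07083701,  0.04959224, -0.01137211,
       -0.04850577]), 'effort': array([ 5.16451619e-04, -4.12466276e+01, -2.31967360e+01,  7.26765348e-02,
        4.56984295e-02, -1.28704614e-04]), 'ee_pos': array([130.27255131, 559.49022069, 183.72865567]), 'ee_rot': array([ 179.28444674,   89.90070423, -103.82337017]), 'force': array([ 0.51414119, -0.12967093,  0.31368347]), 'torque': array([-0.02725897,  0.01530564, -0.02368323]), 'gripper_width': 91.26876627294023}
scene {'mtx': array([[434.85430945,   0.        , 322.77213391],
       [  0.        , 434.85430945, 231.50748331],
       [  0.        ,   0.        ,   1.        ]]), 'camera_from_world': array([[ 4.94672466e-01,  8.68849048e-01,  2.00120982e-02,
        -3.23232149e+02],
       [-6.19889661e-01,  3.36603050e-01,  7.08826633e-01,
         2.75476004e+02],
       [ 6.09127212e-01, -3.63042311e-01,  7.05098802e-01,
        -1.38540372e+03],
  
[... 446 characters left out ...]
    [-2.03482000e-01,  9.90245749e-03,  9.79028609e-01,
        -1.26495237e+03],
       [ 0.00000000e+00,  0.00000000e+00,  0.00000000e+00,
         1.00000000e+00]])}
wrist {'mtx': array([[368.62938482,   0.        , 322.50774271],
       [  0.        , 368.62938482, 243.19918688],
       [  0.        ,   0.        ,   1.        ]]), 'camera_from_world': array([[ 2.26247550e-01,  9.74068726e-01, -1.47089518e-03,
        -5.74531517e+02],
       [-9.34132178e-01,  2.16543007e-01, -2.83736145e-01,
         3.27171288e+01],
       [-2.76059993e-01,  6.55686181e-02,  9.58901265e-01,
        -3.90643036e+02],
       [ 0.00000000e+00,  0.00000000e+00,  0.00000000e+00,
         1.00000000e+00]])}
```

View pics/scene0.png

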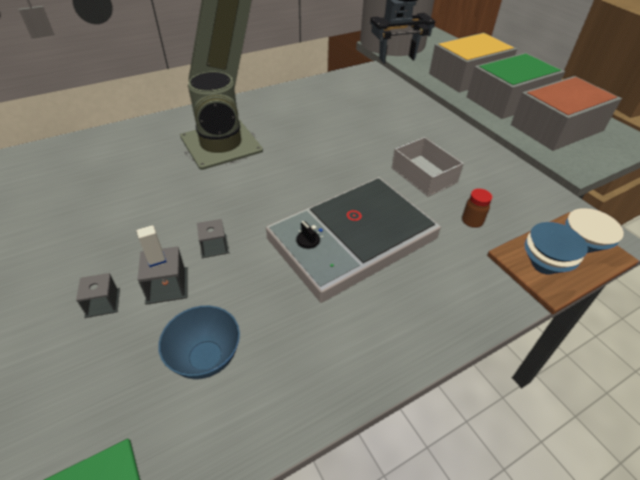

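View pics/top0.png

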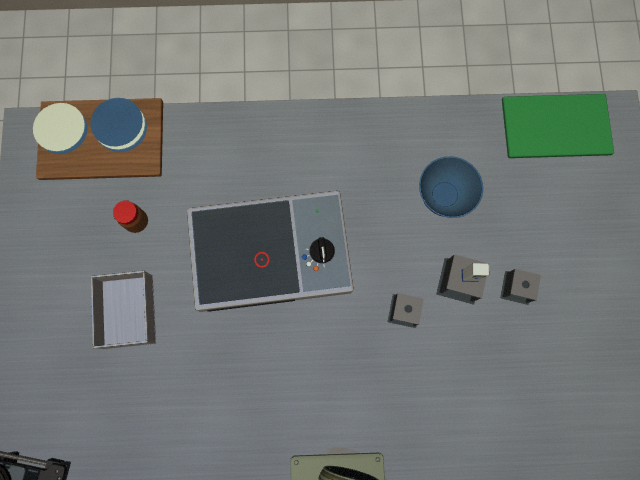

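View pics/wrist0.png

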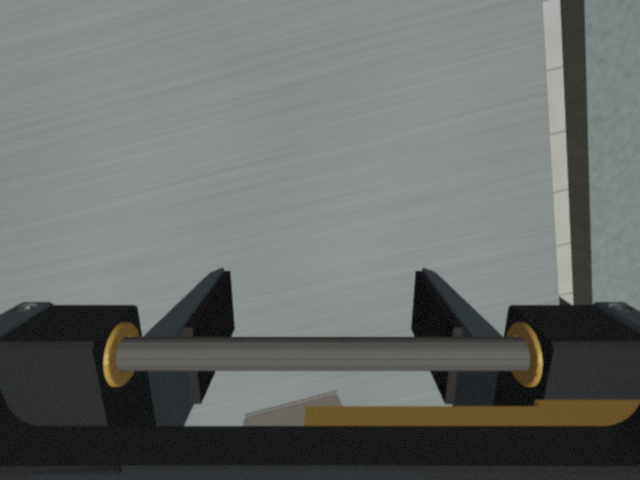

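The top view shows the plate at about (270,250), with the ring at (262,260), the dial at (321,250) and the orange marker near (315,268). The probe is in the largest stand at (463,278), and the bowl is at (451,187). I'll zoom in on these.

Run:
```python
import cv2
t=cv2.imread("pics/top0.png"); s=cv2.imread("pics/scene0.png")
a=cv2.resize(t[225:295,280:360],(400,350),interpolation=cv2.INTER_CUBIC)
b=cv2.resize(t[240:310,430:500],(350,350),interpolation=cv2.INTER_CUBIC)
cv2.imwrite("pics/zt.png",cv2.hconcat([a,b]))
a=cv2.resize(s[205:265,280:340],(360,360),interpolation=cv2.INTER_CUBIC)
b=cv2.resize(s[215:315,125:195],(252,360),interpolation=cv2.INTER_CUBIC)
cv2.imwrite("pics/zs.png",cv2.hconcat([a,b]))
```

```text
(no output)
```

View pics/zt.png

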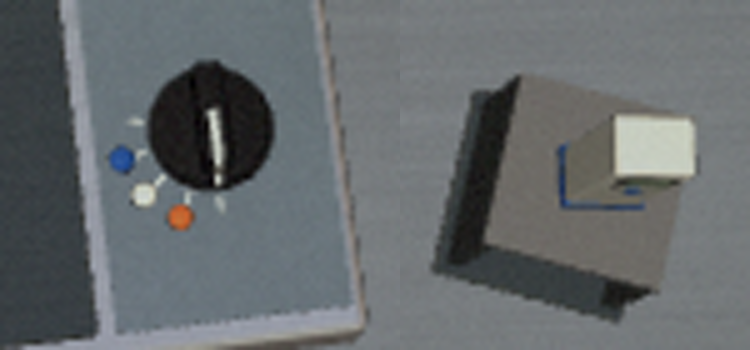

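View pics/zs.png

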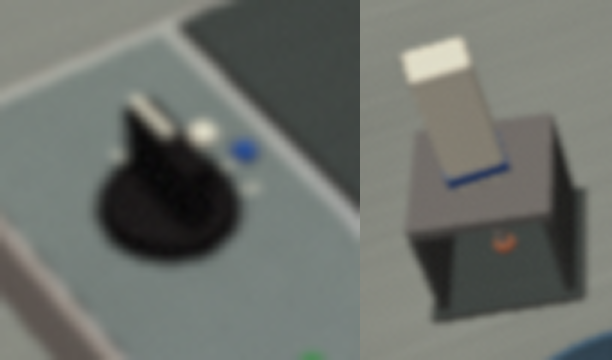

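```bash
cat > h.py <<'E'
import numpy as np, cv2
from scipy.spatial.transform import Rotation as Rn
def load(n): return np.load(n+"0.npz")
def ray(K,T,uv):
    u,v=uv; R=T[:3,:3];o=-R.T@T[:3,3]
    d=np.array([(u-K[0,2])/K[0,0],-(v-K[1,2])/K[1,1],-1.]); return o,R.T@d
def onplane(K,T,uv,z):
    o,d=ray(K,T,uv); return o+d*(z-o[2])/d[2]
def tri(c1,uv1,c2,uv2):
    A=np.zeros((3,3));b=np.zeros(3);L=[]
    for c,uv in((c1,uv1),(c2,uv2)):
        o,d=ray(*c,uv);d=d/np.linalg.norm(d);P=np.eye(3)-np.outer(d,d);A+=P;b+=P@o;L.append((o,d))
    x=np.linalg.solve(A,b); return x,[np.linalg.norm(np.cross(x-o,d)) for o,d in L]
def proj(K,T,p):
    q=T[:3,:3]@p+T[:3,3]; return np.array([K[0,2]+K[0,0]*q[0]/-q[2],K[1,2]+K[1,1]*-q[1]/-q[2]])
def blobs(m,roi=None):
    m=m.astype(np.uint8)
    if roi: 
        k=np.zeros_like(m);x0,y0,x1,y1=roi;k[y0:y1,x0:x1]=1;m=m*k
    n,l,s,c=cv2.connectedComponentsWithStats(m); return [(int(s[i,4]),c[i],s[i,:4]) for i in range(1,n) if s[i,4]>2]
E
python3 - <<'E'
from h import *
np.set_printoptions(precision=1,suppress=True)
for n,roi,rp in(("top",(280,220,360,300),(240,240,285,280)),("scene",(265,200,345,265),(335,200,370,230))):
    f=load(n);p=f["p"];hsv=cv2.cvtColor(p,cv2.COLOR_RGB2HSV);c=(f["K"],f["T"])
    H,S,V=cv2.split(hsv)
    for name,m,r,z in(("orange",(H>5)&(H<20)&(S>130),roi,61),("blue",(H>105)&(H<125)&(S>120),roi,61),("ring",((H<8)|(H>172))&(S>110),rp,60),("black",V<45,roi,64),
       ):
        for a,ce,bb in blobs(m,r): print(n,name,a,ce,bb,onplane(*c,ce,z))
t=load("top");c=(t["K"],t["T"])
hsv=cv2.cvtColor(t["p"],cv2.COLOR_RGB2HSV)
# plate outer corners: rough
g=(hsv[...,2]<90)
for a,ce,bb in blobs(g,(185,190,305,315)):
    if a>5000:
        m=np.zeros(g.shape,np.uint8)
        n_,l,s,cc=cv2.connectedComponentsWithStats((g).astype(np.uint8))
        m=(l==l[230,250]).astype(np.uint8)
        cs=max(cv2.findContours(m,cv2.RETR_EXTERNAL,cv2.CHAIN_APPROX_NONE)[0],key=cv2.contourArea)
        R=cv2.boxPoints(cv2.minAreaRect(cs));W=np.array([onplane(*c,q,60) for q in R]);print(R,W,np.linalg.norm(np.diff(W,axis=0),axis=1))
# handle top
m=(hsv[...,2]>190)
for a,ce,bb in blobs(m,(440,245,500,300)): print("htop",a,ce,bb,onplane(*c,ce,176))
cs=max(cv2.findContours((m*1).astype(np.uint8)[245:300,440:500].copy(),cv2.RETR_EXTERNAL,cv2.CHAIN_APPROX_NONE)[0],key=cv2.contourArea)
R=cv2.boxPoints(cv2.minAreaRect(cs))+[440,245];W=np.array([onplane(*c,q,176) for q in R]);print(R,W,np.linalg.norm(np.diff(W,axis=0),axis=1))
# stand corners by eye in zoom (offset 430,240; scale 5; zoom left offset 400)
for z in((520,75),(485,243),(655,290),): 
    uv=((z[0]-400)/5+430-.4,z[1]/5+240-.4);print(onplane(*c,uv,81))
for z in((208,110),(218,183),): 
    uv=((z[0])/5+280-.4,z[1]/5+225-.4);print("ptr",onplane(*c,uv,98))
s=load("scene");hs=cv2.cvtColor(s["p"],cv2.COLOR_RGB2HSV)
for a,ce,bb in blobs(hs[...,2]>195,(125,215,180,270)): print("scene htop",a,ce,bb,onplane(s["K"],s["T"],ce,176))
E
```

```text
top orange 17 [315.6 268. ] [314 266   5   5] [511.5  34.   61. ]
top blue 18 [303.9 256.3] [302 254   5   5] [539.3  59.8  61. ]
top ring 99 [261.6 259.4] [254 252  16  16] [535.4 156.1  60. ]
top ring 7 [261.3 259. ] [260 258   3   3] [536.2 156.7  60. ]
top black 430 [321.5 249.9] [310 238  24  25] [552.2  19.5  64. ]
scene blue 6 [320.  229.5] [319 229   3   2] [537.4  57.   61. ]
scene ring 101 [353.7 215.1] [346 210  16  11] [532.  155.8  60. ]
scene ring 7 [353.7 215. ] [353 214   3   3] [531.8 156.   60. ]
scene black 337 [307.4 238. ] [297 225  22  23] [550.6  15.9  64. ]
[[188.3 211.9]
 [288.4 199.9]
 [299.5 292.1]
 [199.4 304.2]] [[651.9 323.6  60. ]
 [673.5  92.   60. ]
 [457.9  72.1  60. ]
 [438.  296.4  60. ]] [232.6 216.5 225.1]
htop 163 [480.3 269. ] [473 264  16  11] [ 480.  -303.8  176. ]
[[473. 264.]
 [488. 264.]
 [488. 274.]
 [473. 274.]] [[ 490.9 -289.7  176. ]
 [ 489.9 -320.7  176. ]
 [ 469.1 -318.7  176. ]
 [ 470.  -287.8  176. ]] [31.  20.9 30.9]
[ 529.  -275.6   81. ]
[ 453.9 -254.    81. ]
[ 430.8 -327.4   81. ]
ptr [553.   20.7  98. ]
ptr [520.1  17.4  98. ]
scene htop 132 [145.7 231.1] [137 226  18  11] [ 477.7 -306.6  176. ]
```

```bash
cat >> h.py <<'E'
np.set_printoptions(precision=3,suppress=True)
def goal(jaw_deg, ref=None):
    # tool pointing down, jaw (z) at angle jaw_deg in world
    a=np.radians(jaw_deg); x=np.array([0,0,-1.]);z=np.array([np.cos(a),np.sin(a),0]);y=np.cross(z,x)
    return np.c_[x,y,z]
def step(p,jaw,s=None):
    from workcell import env
    s=s or env.state(); R=Rn.from_euler('xyz',s["ee_rot"],degrees=True).as_matrix()
    G=min((goal(jaw),goal(jaw+180)),key=lambda g:np.linalg.norm(Rn.from_matrix(R.T@g).as_rotvec()))
    print("pos",s["ee_pos"],"jaw ang",np.degrees(np.arctan2(R[1,2],R[0,2])),"tilt",R[:,0],"w",s["gripper_width"],"t",s["time_s"],"f",s["force"])
    print("shift/100",R.T@(np.array(p)-s["ee_pos"])/100,"turn",Rn.from_matrix(R.T@G).as_rotvec()/(2*np.pi))
E
python3 -c "
from h import *
step([551.5,20,200],95.5)
from workcell import env
R=Rn.from_euler('xyz',env.state()['ee_rot'],degrees=True).as_matrix();print(R)"
```

```text
pos [130.314 559.614 183.918] jaw ang 76.88871999303372 tilt [-0.    -0.001 -1.   ] w 91.08860571425492 t 0.15 f [-0.079 -0.618 -0.091]
shift/100 [-0.155 -5.326 -4.3  ] turn [-0.052 -0.    -0.   ]
[[-0.    -0.974  0.227]
 [-0.001  0.227  0.974]
 [-1.     0.    -0.001]]
```

Request:
{"name": "send_rows", "arguments": {
  "commands": [
    [[-0.15,-0.89,-0.72,0,0,0],[-0.15,-0.89,-0.72,0,0,0]]
  ]
}}

```text
time_s: 0.4
ee_pos: [201.3, 468.3, 199.2]
ee_rot: [-168.0, 89.9, -91.1]
force: [0.8, 0.1, 0.0]
gripper_width: 91.1
```

Request:
{"name": "send_rows", "arguments": {
  "commands": [
    [[0,-0.89,-0.72,0,0,0],[0,-0.89,-0.72,0,0,0]]
  ]
}}

```text
time_s: 0.65
ee_pos: [272.0, 377.6, 199.5]
ee_rot: [-97.0, 90.0, -20.1]
force: [0.1, 1.3, -0.5]
gripper_width: 91.3
```

Request:
{"name": "send_rows", "arguments": {
  "commands": [
    [[0,-0.89,-0.72,0,0,0],[0,-0.89,-0.72,0,0,0]]
  ]
}}

```text
time_s: 0.9
ee_pos: [342.3, 287.2, 199.5]
ee_rot: [-79.8, 90.0, -2.9]
force: [0.4, 0.0, -0.3]
gripper_width: 91.3
```

Request:
{"name": "send_rows", "arguments": {
  "commands": [
    [[0,-0.89,-0.72,0,0,0],[0,-0.89,-0.72,0,0,0]]
  ]
}}

```text
time_s: 1.15
ee_pos: [412.8, 196.9, 199.5]
ee_rot: [-47.3, 90.0, 29.6]
force: [0.3, -0.2, -0.0]
gripper_width: 91.1
```

Request:
{"name": "send_rows", "arguments": {
  "commands": [
    [[0,-0.89,-0.72,0,0,0],[0,-0.89,-0.72,0,0,0]]
  ]
}}

```text
time_s: 1.4
ee_pos: [483.2, 106.5, 199.5]
ee_rot: [-27.3, 90.0, 49.5]
force: [-0.3, 0.2, 0.1]
gripper_width: 91.1
```

Request:
{"name": "send_rows", "arguments": {
  "commands": [
    [[0,-0.88,-0.7,-0.05,0,0],[0,-0.88,-0.7,-0.05,0,0],[0,-0.88,-0.7,-0.05,0,0],[0,-0.88,-0.7,-0.05,0,0]]
  ]
}}

```text
time_s: 1.9
ee_pos: [551.4, 20.6, 199.0]
ee_rot: [63.7, 89.9, 158.6]
force: [-0.5, -0.3, 0.7]
gripper_width: 91.3
```

Run:
```python
from h import *
from workcell import env
step([551.5,20,69],95.5)
c=env.get_calibration("wrist");p,d=env.grab_frame("wrist")
cv2.imwrite("pics/w1.png",p[:,:,::-1]);np.savez("w1.npz",p=p,d=d,K=c["mtx"],T=c["camera_from_world"])
print(proj(c["mtx"],c["camera_from_world"],np.array([551.5,20,98])))
```

```text
pos [551.36   20.559 199.039] jaw ang 94.8185585589635 tilt [-0.002  0.001 -1.   ] w 91.32081965133614 t 1.9 f [-0.512 -0.26   0.655]
shift/100 [ 1.3   -0.003 -0.007] turn [-0.002  0.    -0.   ]
[321.642 233.136]
```

View pics/w1.png

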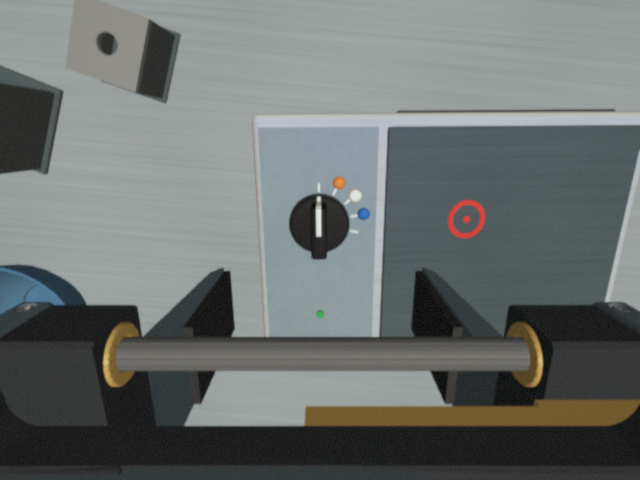

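The wrist view shows the dial at (319,223), orange at (339,183) on the first tick clockwise, and the ring at (467,219). I'll measure these again.

Run:
```python
from h import *
f=np.load("w1.npz");p=f["p"];c=(f["K"],f["T"]);hsv=cv2.cvtColor(p,cv2.COLOR_RGB2HSV);H,S,V=cv2.split(hsv)
r=(255,170,380,275)
for name,m,rr,z in(("orange",(H>5)&(H<20)&(S>130),r,61),("blue",(H>105)&(H<125)&(S>150),r,61),("ring",((H<8)|(H>172))&(S>110),(430,190,500,250),60),("black",V<70,r,64),("white",(V>200)&(S<60),(310,185,330,240),98)):
    for a,ce,bb in blobs(m,rr): print(name,a,ce,bb,onplane(*c,ce,z))
# line of white pointer and skirt circle
m=((V<70)*255).astype(np.uint8);m[:170]=0;m[275:]=0;m[:,:255]=0;m[:,375:]=0
cs=max(cv2.findContours(m,cv2.RETR_EXTERNAL,cv2.CHAIN_APPROX_NONE)[0],key=cv2.contourArea)
q=np.array([onplane(*c,x[0],64)[:2] for x in cs],np.float32)
# skirt part: left/right extents
print("ext",q.min(0),q.max(0))
# skirt rows between 205..235 left/right
for row in range(205,245,8):
    xs=np.where(m[row]>0)[0];a=onplane(*c,(xs.min()-.5,row),64);b=onplane(*c,(xs.max()+.5,row),64);print(row,xs.min(),xs.max(),(a+b)/2,np.linalg.norm(a-b))
ys,xs=np.where(((V>200)&(S<60))[195:242,305:333]);pts=np.array([onplane(*c,(x+305,y+195),98)[:2] for x,y in zip(xs,ys)],np.float32)
l=cv2.fitLine(pts,cv2.DIST_L2,0,.01,.01).ravel();print(l,np.degrees(np.arctan2(l[1],l[0])),len(pts),pts.min(0),pts.max(0))
```

```text
orange 102 [338.902 182.5  ] [334 177  11  12] [512.467  32.433  61.   ]
blue 85 [363.271 213.494] [358 209  11  10] [539.138  57.854  61.   ]
ring 544 [466.097 218.612] [448 200  37  38] [536.057 154.758  60.   ]
ring 40 [466.05  218.925] [463 216   7   7] [536.357 154.772  60.   ]
black 2481 [318.815 224.873] [290 195  59  64] [552.766  17.425  64.   ]
white 13 [318.462 187.769] [318 185   2   7] [513.693  14.22   98.   ]
white 7 [318.429 198.714] [318 197   2   4] [522.628  14.924  98.   ]
white 111 [318.432 221.721] [316 209   5  27] [541.903  16.502  98.   ]
ext [524.441  -9.777] [585.611  44.64 ]
205 296 341 [534.12   15.607  64.   ] 42.206204136895224
213 292 346 [541.527  16.676  64.   ] 50.77887653858465
221 290 348 [549.067  17.296  64.   ] 54.813796935364294
229 290 347 [556.742  17.458  64.   ] 54.22493911414453
237 294 344 [564.435  18.558  64.   ] 47.98379051619701
[  0.996   0.089 540.799  16.412] 5.091756 118 [521.248  13.687] [553.451  18.756]
```

Request:
{"name": "send_rows", "arguments": {
  "commands": [
    [[0.8,0.0,-0.027,-0.001,0,0],[0.8,0.0,-0.027,-0.001,0,0],[0.8,0.0,-0.027,-0.001,0,0]]
  ],
  "jaw": 0.3
}}

```text
time_s: 2.33
ee_pos: [550.4, 18.9, 118.4]
ee_rot: [81.0, 89.8, 176.4]
force: [-0.2, 0.1, 0.5]
gripper_width: 64.2
```

Run:
```python
from h import *
from workcell import env
step([551,17.8,69],95.1)
c=env.get_calibration("wrist");p,d=env.grab_frame("wrist")
cv2.imwrite("pics/w2.png",p[:,:,::-1])
for z in (88,98): print(proj(c["mtx"],c["camera_from_world"],np.array([551,17.8,z])))
```

```text
pos [550.424  18.867 118.396] jaw ang 95.33667375402308 tilt [-0.004  0.    -1.   ] w 64.16315467506995 t 2.325 f [-0.247  0.108  0.458]
shift/100 [ 0.494 -0.006 -0.011] turn [ 0.001  0.    -0.001]
[320.728 261.198]
[320.67  266.369]
```

View pics/w2.png

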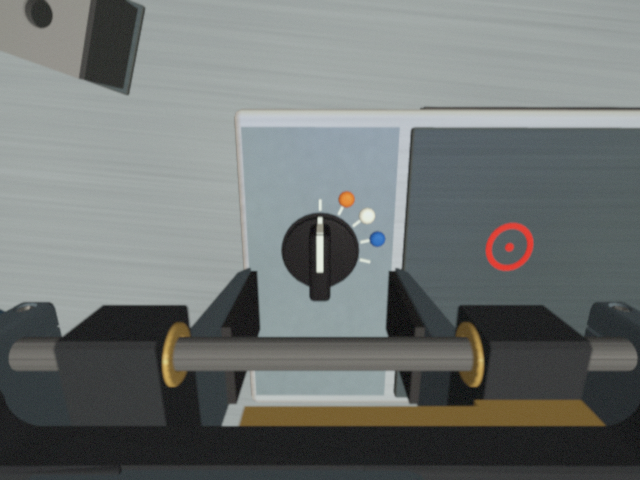

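The bar at (320,260) is centred between the fingers, so I'll descend.

Request:
{"name": "send_rows", "arguments": {
  "commands": [
    [[0.25,-0.006,-0.012,0.0,0,0],[0.494,-0.006,-0.012,0.0,0,0],[0.494,-0.006,-0.012,0,0,0]]
  ]
}}

```text
time_s: 2.75
ee_pos: [552.4, 17.1, 70.3]
ee_rot: [76.1, 89.9, 171.4]
force: [0.0, -0.1, -0.2]
gripper_width: 32.4
```

Request:
{"name": "send_rows", "arguments": {
  "commands": [
    [[0,0,0,0,0,0],[0,0,0,0,0,0],[0,0,0,0,0,0],[0,0,0,0,0,0],[0,0,0,0,0,0],[0,0,0,0,0,0]]
  ],
  "jaw": 1,
  "force": 20
}}

```text
time_s: 3.5
ee_pos: [552.9, 16.5, 70.1]
ee_rot: [22.6, 90.0, 117.8]
force: [0.0, -0.1, 0.4]
gripper_width: 0.1
```

It closed on nothing, so I'll look before doing anything else.

Run:
```python
from h import *
from workcell import env
step([551,17.8,69],95.1)
p,d=env.grab_frame("wrist");s,_=env.grab_frame("scene");t,_=env.grab_frame("top")
cv2.imwrite("pics/w3.png",p[:,:,::-1])
a=cv2.resize(s[170:270,270:370],(400,400),interpolation=cv2.INTER_CUBIC);b=cv2.resize(t[200:300,270:370],(400,400),interpolation=cv2.INTER_CUBIC)
cv2.imwrite("pics/s3.png",cv2.hconcat([a,b])[:,:,::-1])
```

```text
pos [552.928  16.538  70.115] jaw ang 95.251348122833 tilt [-0.  0. -1.] w 0.11245289175142008 t 3.5 f [ 0.01  -0.091  0.45 ]
shift/100 [0.011 0.018 0.014] turn [ 0.  0. -0.]
```

View pics/w3.png

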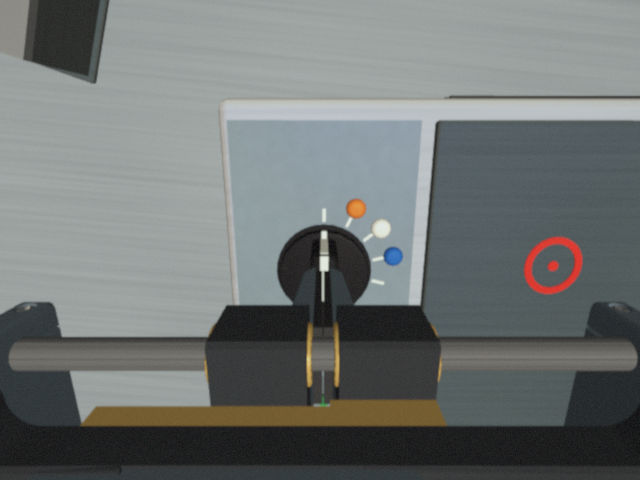

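View pics/s3.png

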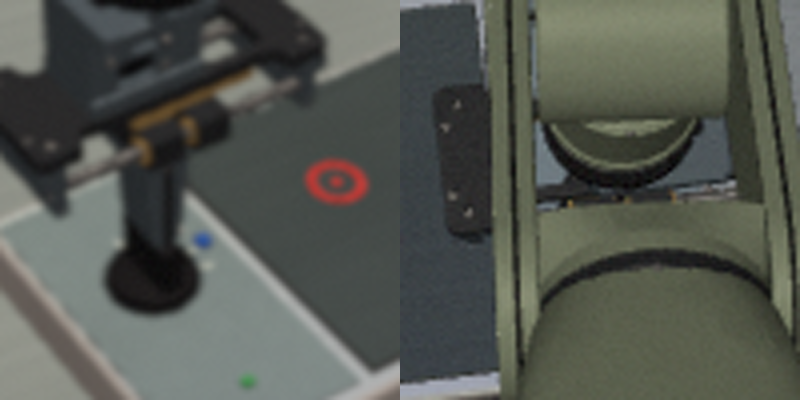

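Run:
```python
from h import *
from workcell import env
st=env.state()
c=env.get_calibration("wrist");w=(c["mtx"],c["camera_from_world"]);s=load("scene");s=(s["K"],s["T"])
P=st["ee_pos"]
for dz in (0,19,28,60): print(dz,"wrist",proj(*w,P+[0,0,dz]),"scene",proj(*s,P+[0,0,dz]))
for x in (528,551,574): print(x,"bar top",proj(*w,np.array([x,17.5+.09*(x-551),98])),proj(*s,np.array([x,17.5+.09*(x-551),98])))
p,d=env.grab_frame("wrist")
def pt(u,v):
    o,r=ray(*w,(u,v)); return o+r*d[v,u]
for u,v in((323,240),(323,255),(323,262),(318,285),(310,300),(335,300),(323,290),(340,265),(270,150),(500,200),(295,270)): print(u,v,d[v,u],pt(u,v))
z=cv2.resize(p[190:340,250:400],(600,600),interpolation=cv2.INTER_CUBIC);cv2.imwrite("pics/w4.png",z[:,:,::-1])
```

```text
0 wrist [322.422 277.644] scene [308.076 236.714]
19 wrist [322.432 291.025] scene [308.044 230.88 ]
28 wrist [322.438 298.274] scene [308.029 228.06 ]
60 wrist [322.463 330.54 ] scene [307.973 217.736]
528 bar top [324.946 251.36 ] [302.48  221.581]
551 bar top [324.75  294.872] [308.012 227.422]
574 bar top [324.566 335.427] [313.695 233.423]
323 240 206.83621 [530.201  14.73   70.456]
323 255 183.17409 [530.832  14.744  95.319]
323 262 182.49457 [533.928  15.029  96.947]
318 285 165.34572 [538.308  13.148 116.069]
310 300 145.8102 [536.608  10.043 135.855]
335 300 146.37964 [535.941  19.932 135.339]
323 290 184.84079 [548.111  16.342  98.715]
340 265 215.16628 [545.504  26.123  66.593]
270 150 206.58517 [484.707 -19.297  56.37 ]
500 200 212.58977 [500.354 114.497  58.431]
295 270 217.85304 [551.672   0.115  64.887]
```

View pics/w4.png

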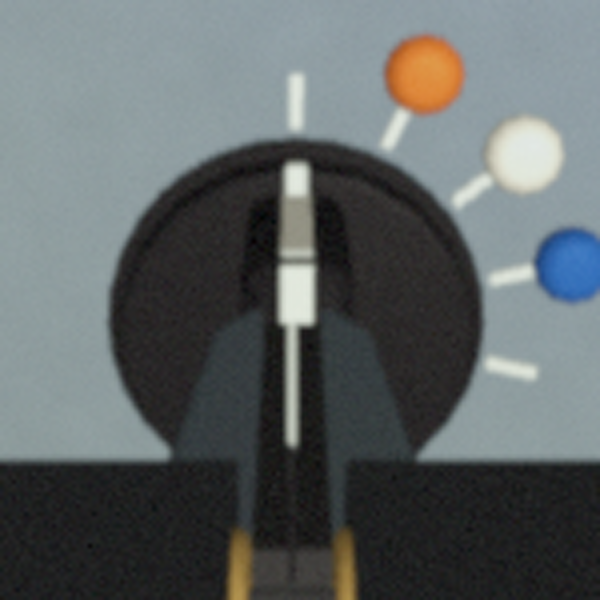

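Run:
```python
from h import *
from workcell import env
c=env.get_calibration("wrist");w=(c["mtx"],c["camera_from_world"])
p,d=env.grab_frame("wrist")
for u in (308,314,319,328,334):
  for v in range(256,304,6):
    o,r=ray(*w,(u,v)); print(u,v,p[v,u],o+r*d[v,u])
print(np.linalg.inv(c["camera_from_world"])[:3,3])
```

```text
308 256 [40 35 39] [541.965   7.072  65.829]
308 262 [39 33 35] [546.166   7.359  64.368]
308 268 [43 42 43] [549.924   7.663  64.334]
308 274 [49 58 60] [537.049   8.207 106.911]
308 280 [53 60 63] [537.239   8.481 113.834]
308 286 [59 66 67] [537.171   8.737 120.819]
308 292 [55 62 65] [537.159   8.972 127.153]
308 298 [49 60 61] [536.931   9.19  133.488]
314 256 [26 25 25] [531.921  10.342  94.864]
314 262 [33 31 32] [534.683  10.604  95.981]
314 268 [52 56 59] [536.674  10.843  99.15 ]
314 274 [54 64 66] [536.722  11.02  107.084]
314 280 [51 56 60] [536.683  11.179 114.583]
314 286 [50 56 60] [536.84   11.332 121.034]
314 292 [52 57 58] [536.691  11.464 127.684]
314 298 [39 43 44] [539.614  11.705 127.246]
319 256 [83 85 79] [531.311  12.8    96.008]
319 262 [117 121 113] [533.906  13.047  97.542]
319 268 [115 119 111] [537.702  13.372  95.76 ]
319 274 [29 26 28] [538.184  13.476 102.763]
319 280 [27 22 27] [538.076  13.534 110.651]
319 286 [24 23 17] [538.305  13.611 117.123]
319 292 [29 29 28] [537.871  13.636 124.6  ]
319 298 [29 32 27] [537.805  13.683 130.729]
328 256 [118 122 112] [531.16   17.276  95.227]
328 262 [154 159 149] [533.651  17.489  97.102]
328 268 [151 157 147] [536.62   17.77   97.577]
328 274 [19 27 19] [537.88   17.818 102.514]
328 280 [14 15 17] [537.272  17.623 111.692]
328 286 [27 27 27] [538.089  17.626 116.763]
328 292 [23 23 26] [537.591  17.464 124.439]
328 298 [21 25 24] [537.711  17.39  130.2  ]
334 256 [28 27 26] [531.054  20.282  94.715]
334 262 [38 33 37] [533.443  20.457  96.918]
334 268 [49 52 54] [536.818  20.818  96.289]
334 274 [56 63 67] [535.585  20.342 107.794]
334 280 [54 64 67] [536.023  20.191 114.165]
334 286 [54 62 65] [536.199  20.011 120.661]
334 292 [54 63 64] [535.534  19.702 128.572]
334 298 [54 63 64] [535.928  19.588 133.583]
[473.51    9.112 269.303]
```

Depth puts the visible fingertips near z≈98, on top of the bar, although the TCP reads 70. I'll lift clear and look at the shut fingers.

Request:
{"name": "send_rows", "arguments": {
  "commands": [
    [[-0.3,0,0,0,0,0],[-0.6,0,0,0,0,0],[-0.6,0,0,0,0,0]]
  ]
}}

```text
time_s: 4.12
ee_pos: [554.7, 16.5, 132.3]
ee_rot: [-94.1, 89.7, 1.2]
force: [-0.0, 0.1, 0.6]
gripper_width: 0.6
```

Run:
```python
from h import *
from workcell import env
st=env.state();print(st["ee_pos"],st["gripper_width"],st["force"])
c=env.get_calibration("wrist");w=(c["mtx"],c["camera_from_world"])
p,d=env.grab_frame("wrist");s,ds=env.grab_frame("scene")
f=load("scene");cs=(f["K"],f["T"])
P=st["ee_pos"]
print("TCP",proj(*w,P),proj(*cs,P),"x-16",proj(*w,P-[16,0,0]),"up28",proj(*w,P+[0,0,28]),proj(*cs,P+[0,0,28]))
for u in (316,322,328):
  for v in range(240,304,5):
    o,r=ray(*w,(u,v)); print(u,v,o+r*d[v,u])
z=cv2.resize(p[190:340,250:400],(400,400),interpolation=cv2.INTER_CUBIC);a=cv2.resize(s[170:270,260:360],(400,400),interpolation=cv2.INTER_CUBIC)
cv2.imwrite("pics/w5.png",cv2.hconcat([z,a])[:,:,::-1])
```

```text
[554.705  16.548 132.308] 0.5598958638878552 [-0.027  0.117  0.634]
TCP [322.454 277.626] [308.367 217.481] x-16 [325.051 251.491] up28 [322.449 298.526] [308.324 208.01 ]
316 240 [542.85   11.155  96.673]
316 245 [546.561  11.465  95.831]
316 250 [549.911  11.765  96.275]
316 255 [552.9    12.052  97.837]
316 260 [556.974  12.382  96.268]
316 265 [560.425  12.689  96.604]
316 270 [564.175  13.01   96.208]
316 275 [539.305  12.047 167.734]
316 280 [539.962  12.181 172.305]
316 285 [539.834  12.274 178.417]
316 290 [539.521  12.35  184.556]
316 295 [539.587  12.439 189.493]
316 300 [539.978  12.541 193.459]
322 240 [542.072  15.077  98.087]
322 245 [545.703  15.411  97.43 ]
322 250 [549.095  15.723  97.666]
322 255 [552.394  16.028  98.244]
322 260 [556.004  16.36   97.971]
322 265 [559.874  16.715  97.088]
322 270 [563.784  17.074  96.249]
322 275 [566.914  17.364  97.517]
322 280 [570.549  17.699  97.54 ]
322 285 [574.663  18.076  96.513]
322 290 [597.188  20.097  54.178]
322 295 [601.107  20.459  55.292]
322 300 [606.261  20.932  53.818]
328 240 [541.86   19.034  97.565]
328 245 [545.573  19.406  96.654]
328 250 [548.772  19.704  97.528]
328 255 [552.617  20.091  96.476]
328 260 [555.776  20.381  97.564]
328 265 [560.001  20.817  95.716]
328 270 [562.568  21.026  98.461]
328 275 [539.267  17.791 166.502]
328 280 [538.954  17.66  173.509]
328 285 [539.085  17.593 179.012]
328 290 [539.509  17.57  183.504]
328 295 [539.15   17.45  189.436]
328 300 [538.981  17.359 194.607]
```

View pics/w5.png

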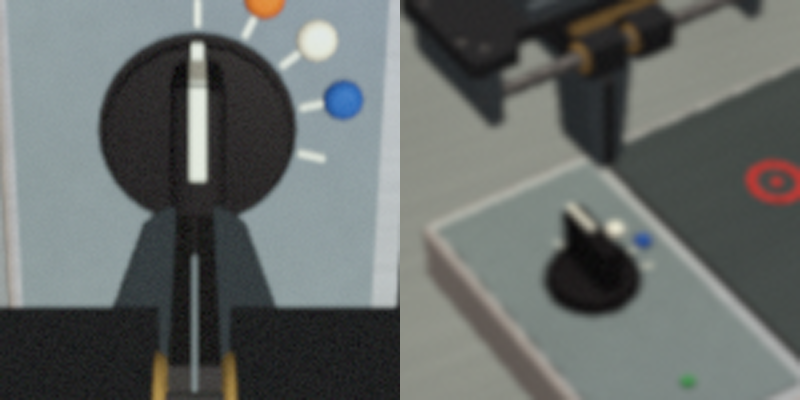

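Run:
```python
from h import *
from workcell import env
st=env.state();P=st["ee_pos"]
c=env.get_calibration("wrist");w=(c["mtx"],c["camera_from_world"])
p,d=env.grab_frame("wrist");s,ds=env.grab_frame("scene")
f=load("scene");cs=(f["K"],f["T"])
for u in (312,314,316,318,328,330,332,334):
  L=[]
  for v in range(262,290):
    o,r=ray(*w,(u,v)); q=o+r*d[v,u]
    if q[2]>130: L.append((v,q[2],q[0]))
  print(u,np.array(L[:3]).round(1).tolist())
for v in range(198,216):
  L=[]
  for u in range(303,317,1):
    o,r=ray(*cs,(u,v)); q=o+r*ds[v,u]; L.append(int(q[2]))
  print(v,L)
for dz in (0,10,20,25,30,35): print(dz,proj(*cs,P+[0,0,dz]),proj(*cs,P+[-16,0,dz]),proj(*cs,P+[16,0,dz]))
z=cv2.resize(s[180:230,280:340],(720,600),interpolation=cv2.INTER_CUBIC);cv2.imwrite("pics/s6.png",z[:,:,::-1])
```

```text
312 [[268.0, 158.3, 536.5], [269.0, 159.5, 536.5], [270.0, 161.3, 536.4]]
314 [[268.0, 158.7, 536.2], [269.0, 158.6, 536.8], [270.0, 161.2, 536.3]]
316 [[271.0, 159.4, 537.4], [272.0, 159.4, 538.0], [273.0, 162.7, 537.2]]
318 [[271.0, 159.5, 537.3], [272.0, 159.9, 537.7], [273.0, 160.6, 537.9]]
328 [[271.0, 158.4, 537.3], [272.0, 160.3, 537.1], [273.0, 161.8, 537.0]]
330 [[268.0, 157.7, 535.9], [269.0, 160.1, 535.5], [270.0, 161.2, 535.6]]
332 [[268.0, 158.3, 535.6], [269.0, 159.6, 535.6], [270.0, 160.4, 535.8]]
334 [[269.0, 159.0, 535.7], [270.0, 160.0, 535.9], [271.0, 162.3, 535.6]]
198 [191, 195, 200, 203, 202, 203, 201, 200, 197, 195, 195, 195, 194, 1]
199 [188, 192, 194, 198, 200, 201, 198, 197, 192, 193, 192, 192, 189, 2]
200 [187, 189, 193, 196, 196, 195, 195, 193, 191, 191, 191, 190, 188, 5]
201 [788, 189, 189, 193, 194, 195, 193, 191, 186, 188, 188, 188, 184, 1]
202 [179, 183, 187, 189, 192, 190, 190, 188, 184, 185, 187, 183, 183, 2]
203 [177, 181, 182, 187, 188, 189, 187, 186, 179, 180, 182, 182, 181, 4]
204 [172, 178, 180, 183, 186, 185, 184, 184, 179, 178, 181, 178, 179, 
[... 378 characters left out ...]
9, 167, 168, 167, 164, 163, 161, 163, 62, 60, 60]
211 [56, 56, 58, 58, 61, 166, 164, 164, 58, 60, 57, 64, 63, 62]
212 [58, 56, 58, 57, 56, 60, 160, 162, 56, 61, 62, 62, 59, 60]
213 [57, 55, 58, 56, 57, 57, 56, 56, 54, 55, 59, 60, 62, 64]
214 [58, 57, 58, 58, 60, 58, 55, 56, 56, 60, 57, 58, 62, 62]
215 [56, 58, 58, 58, 56, 59, 55, 58, 55, 55, 56, 55, 60, 60]
0 [307.879 217.785] [304.492 213.491] [311.335 222.167]
10 [307.86  214.461] [304.448 210.169] [311.342 218.842]
20 [307.841 211.088] [304.405 206.799] [311.349 215.466]
25 [307.832 209.383] [304.382 205.095] [311.353 213.76 ]
30 [307.822 207.664] [304.36  203.378] [311.356 212.04 ]
35 [307.812 205.933] [304.337 201.649] [311.36  210.307]
```

View pics/s6.png

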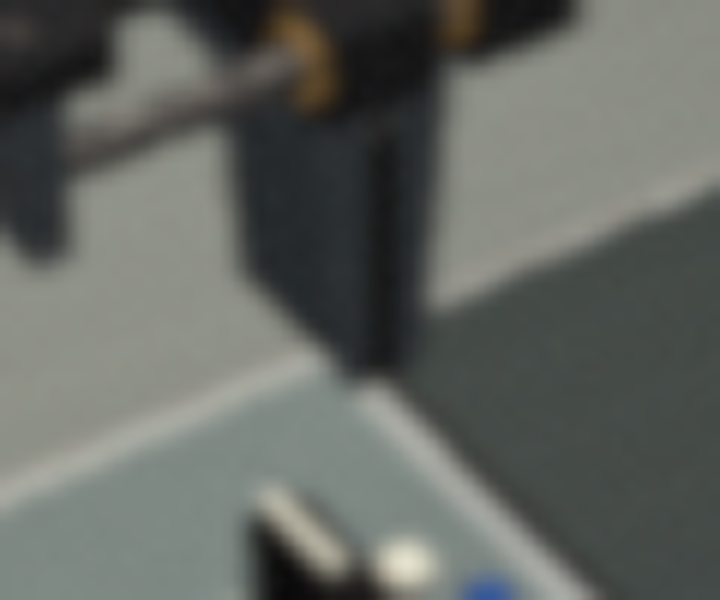

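Both views agree: the actual fingertips sit about 26 mm behind (above) the reported TCP. I'll allow for that, so tips at about 72 mm means a reported z of 46.

Request:
{"name": "send_rows", "arguments": {
  "commands": [
    [[0,0.036,0,0,0,0],[0,0.036,0,0,0,0],[0.1,0.036,0,0,0,0],[0.3,0.036,0,0,0,0],[0.45,0.036,0,0,0,0],[0.45,0.036,0,0,0,0]]
  ],
  "jaw": 0.2
}}

```text
time_s: 5.08
ee_pos: [548.2, 16.2, 83.6]
ee_rot: [83.6, 89.8, 178.9]
force: [-0.5, 0.6, -0.2]
gripper_width: 36.3
```

Run:
```python
from h import *
from workcell import env
step([551,17.3,46],95.1)
c=env.get_calibration("wrist");w=(c["mtx"],c["camera_from_world"])
p,d=env.grab_frame("wrist")
for u,v in((250,400),(400,400),(265,330),(380,330),(322,290)):
    o,r=ray(*w,(u,v)); print(u,v,o+r*d[v,u])
cv2.imwrite("pics/w6.png",p[:,:,::-1])
```

```text
pos [548.216  16.21   83.577] jaw ang 95.25288708816164 tilt [-0.003  0.    -1.   ] w 36.338607388184336 t 5.075 f [-0.478  0.608 -0.178]
shift/100 [ 0.376 -0.03   0.008] turn [ 0.     0.    -0.001]
250 400 [546.585  -5.651 190.954]
400 400 [538.142  36.956 196.458]
265 330 [536.617  -5.195 167.332]
380 330 [533.061  35.084 167.068]
322 290 [550.145  16.113  97.011]
```

View pics/w6.png

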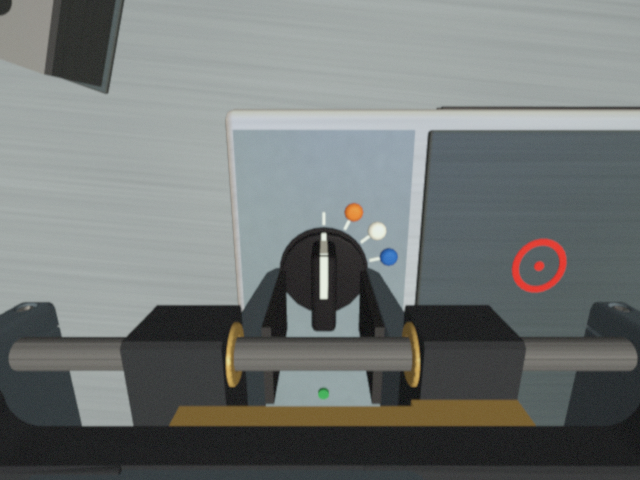

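Bar (323,285) is centred between the fingers. I'll descend the rest of the way, then grip.

Request:
{"name": "send_rows", "arguments": {
  "commands": [
    [[0.12,-0.02,0.008,0,0,0],[0.25,-0.02,0.008,0,0,0],[0.37,-0.02,0.008,0,0,0],[0.37,-0.02,0.008,0,0,0]]
  ]
}}

```text
time_s: 5.62
ee_pos: [550.2, 17.2, 46.8]
ee_rot: [83.4, 89.8, 178.6]
force: [-0.0, -0.5, 0.4]
gripper_width: 36.4
```

Request:
{"name": "send_rows", "arguments": {
  "commands": [
    [[0,0,0,0,0,0],[0,0,0,0,0,0],[0,0,0,0,0,0],[0,0,0,0,0,0],[0,0,0,0,0,0]]
  ],
  "jaw": 1,
  "force": 20
}}

```text
time_s: 6.25
ee_pos: [551.6, 17.1, 48.6]
ee_rot: [-98.8, 89.9, -3.6]
force: [-0.3, -1.0, 2.8]
gripper_width: 13.7
```

Gripped, 13.7 mm wide. Now I'll turn it clockwise 26°.

Request:
{"name": "send_rows", "arguments": {
  "commands": [
    [[0,0,0,0.02,0,0],[0,0,0,0.04,0,0],[0,0,0,0.06,0,0],[0,0,0,0.073,0,0],[0,0,0,0.073,0,0],[0,0,0,0.073,0,0]]
  ]
}}

```text
time_s: 7.0
ee_pos: [551.7, 17.5, 48.6]
ee_rot: [-40.9, 89.9, 28.1]
force: [-0.4, 1.7, 5.3]
gripper_width: 14.2
```

Run:
```python
from h import *
from workcell import env
step([551,17.3,46],69.3)
p,d=env.grab_frame("wrist");cv2.imwrite("pics/w7.png",p[:,:,::-1])
```

```text
pos [551.735  17.508  48.572] jaw ang 69.03139879807027 tilt [ 0.001  0.001 -1.   ] w 14.163555012895376 t 7.0 f [-0.392  1.724  5.299]
shift/100 [ 0.026  0.006 -0.005] turn [-0.001  0.     0.   ]
```

View pics/w7.png

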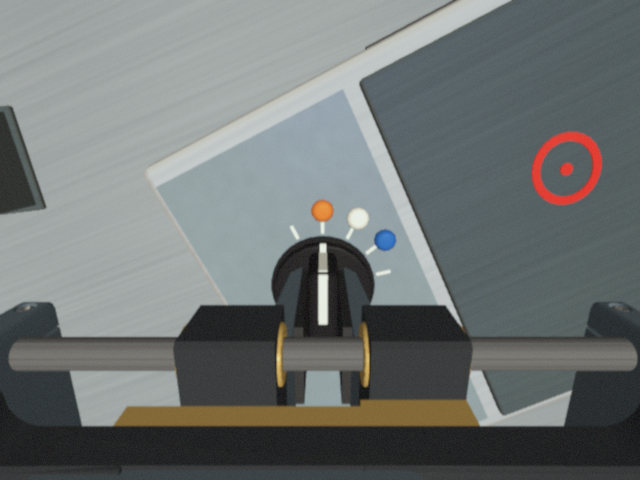

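The pointer (323,250) lines up with orange (322,210). I'll release and rise.

Request:
{"name": "send_rows", "arguments": {
  "commands": [
    [[0,0,0,0,0,0],[0,0,0,0,0,0],[0,0,0,0,0,0],[-0.3,0,0,0,0,0],[-0.7,0,0,0,0,0],[-1,0,0,0,0,0],[-1,0,0,0,0,0]]
  ],
  "jaw": -0.6
}}

```text
time_s: 7.92
ee_pos: [552.9, 17.1, 150.3]
ee_rot: [-68.8, 89.7, 0.1]
force: [0.1, -0.2, -0.2]
gripper_width: 72.9
```

Run:
```python
from h import *
from workcell import env
step([400,-303,200],88)
c=env.get_calibration("wrist");w=(c["mtx"],c["camera_from_world"])
p,d=env.grab_frame("wrist");cv2.imwrite("pics/w8.png",p[:,:,::-1]);np.savez("w8.npz",p=p,d=d,K=w[0],T=w[1])
hsv=cv2.cvtColor(p,cv2.COLOR_RGB2HSV);H,S,V=cv2.split(hsv)
for a,ce,bb in blobs((V>190)&(S<60),(260,190,420,340)): print(a,ce,bb,onplane(*w,ce,98))
for n,m in(("or",(H>5)&(H<20)&(S>130)),("red",((H<4)|(H>174))&(S>140))):
  for a,ce,bb in blobs(m,(250,80,640,300)): print(n,a,ce,onplane(*w,ce,60.5))
```

```text
pos [552.862  17.086 150.31 ] jaw ang 68.97177041853895 tilt [ 0.005  0.    -1.   ] w 72.91690917987646 t 7.925 f [ 0.077 -0.228 -0.212]
shift/100 [-0.505  0.276 -3.535] turn [-0.053  0.     0.001]
25 [321.92 194.  ] [321 190   3   9] [515.242  31.65   98.   ]
74 [343.595 193.838] [338 190  14  13] [520.453  45.527  98.   ]
747 [397.207 228.754] [375 190  45  84] [557.139  72.282  98.   ]
32 [303.188 197.438] [300 193   7  10] [512.846  18.81   98.   ]
15 [322. 207.] [321 205   3   5] [523.681  28.466  98.   ]
25 [354.52 209.4 ] [351 207   8   6] [533.329  48.881  98.   ]
170 [322.    234.488] [320 217   5  35] [542.067  21.403  98.   ]
30 [363.133 225.433] [359 224  10   4] [546.268  50.694  98.   ]
or 143 [321.692 182.231] [512.236  32.628  60.5  ]
red 724 [482.093 153.438] [535.691 154.624  60.5  ]
red 49 [481.694 154.204] [536.138 154.202  60.5  ]
```

View pics/w8.png

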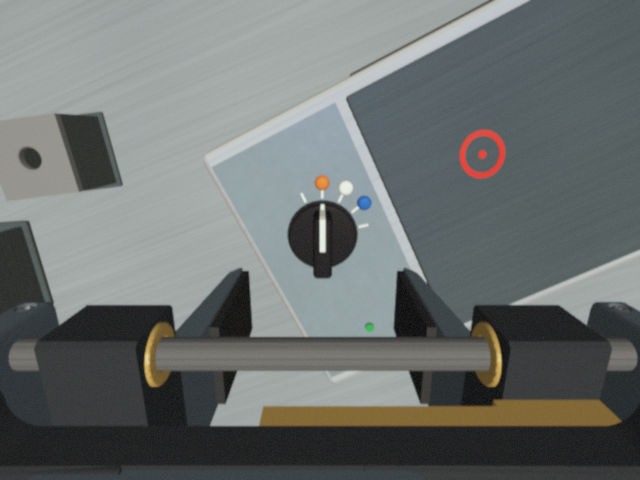

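The dial stays clicked in at orange (pointer column 322, orange column 322). The ring measures about (536, 154.5). Next I'll go above the probe.

Run:
```python
from h import *
step([480,-304,240],88)
```

```text
pos [551.515  17.103 148.455] jaw ang 68.97027818555885 tilt [ 0.001  0.    -1.   ] w 72.95783928323262 t 7.975 f [-0.087 -0.97   0.08 ]
shift/100 [-0.917 -0.486 -3.253] turn [-0.053  0.     0.   ]
```

Request:
{"name": "send_rows", "arguments": {
  "commands": [
    [[-0.6,0,0,0,0,0],[-0.92,-0.12,-0.8,0,0,0],[-0.92,-0.12,-0.8,0,0,0],[-0.92,-0.12,-0.8,0,0,0]]
  ]
}}

```text
time_s: 8.48
ee_pos: [533.1, -63.0, 239.1]
ee_rot: [100.6, 89.9, 169.5]
force: [0.1, -0.5, -0.1]
gripper_width: 72.9
```

Request:
{"name": "send_rows", "arguments": {
  "commands": [
    [[0,-0.12,-0.82,0,0,0],[0,-0.12,-0.82,0,0,0]]
  ]
}}

```text
time_s: 8.72
ee_pos: [514.4, -143.5, 237.9]
ee_rot: [97.0, 89.8, 165.9]
force: [0.3, 0.3, -0.0]
gripper_width: 73.1
```

Request:
{"name": "send_rows", "arguments": {
  "commands": [
    [[0,-0.12,-0.82,0,0,0],[0,-0.12,-0.82,0,0,0]]
  ]
}}

```text
time_s: 8.98
ee_pos: [496.3, -224.7, 237.9]
ee_rot: [85.8, 89.8, 154.7]
force: [-0.1, 0.8, 0.1]
gripper_width: 73.0
```

Request:
{"name": "send_rows", "arguments": {
  "commands": [
    [[0,-0.12,-0.81,-0.053,0,0],[0,-0.12,-0.81,-0.053,0,0],[0,-0.12,-0.81,-0.053,0,0],[0,-0.12,-0.81,-0.053,0,0],[0,-0.12,-0.81,-0.053,0,0]]
  ]
}}

```text
time_s: 9.6
ee_pos: [479.9, -302.0, 239.8]
ee_rot: [18.3, 89.9, 106.4]
force: [0.7, -1.0, 0.1]
gripper_width: 73.0
```

Run:
```python
from h import *
from workcell import env
step([480,-304,240],88)
c=env.get_calibration("wrist");w=(c["mtx"],c["camera_from_world"])
p,d=env.grab_frame("wrist");cv2.imwrite("pics/w9.png",p[:,:,::-1]);np.savez("w9.npz",p=p,d=d,K=w[0],T=w[1])
```

```text
pos [ 479.866 -301.951  239.848] jaw ang 88.09668516800207 tilt [-0.     0.001 -1.   ] w 72.9812125924522 t 9.6 f [ 0.749 -0.997  0.071]
shift/100 [-0.002 -0.002 -0.02 ] turn [ 0.  0. -0.]
```

View pics/w9.png

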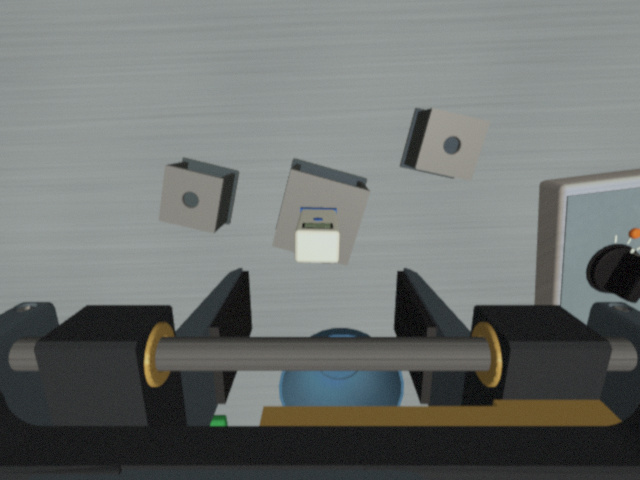

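The handle top is at (318,246) and its screen faces the camera (-x). The bowl is at (340,385), beyond. Measuring.

Run:
```python
from h import *
f=np.load("w9.npz");p=f["p"];w=(f["K"],f["T"]);d=f["d"];V=cv2.cvtColor(p,cv2.COLOR_RGB2HSV)[...,2]
print(p[246,310:326:5],p[225,305],d[246,318],[ (ray(*w,(318,246))[0]+ray(*w,(318,246))[1]*d[246,318])])
m=(V>200).astype(np.uint8);k=np.zeros_like(m);k[222:270,285:350]=m[222:270,285:350]
cs=max(cv2.findContours(k,cv2.RETR_EXTERNAL,cv2.CHAIN_APPROX_NONE)[0],key=cv2.contourArea)
W=np.array([onplane(*w,q[0],176)[:2] for q in cs],np.float32)
print(cv2.boundingRect(cs),cv2.minAreaRect(W))
# edges: top and bottom rows per column fit
for side in (0,1):
    pts=[]
    for u in range(300,336):
        v=np.where(k[:,u])[0]
        if len(v): pts.append(onplane(*w,(u,(v.min()-.5,v.max()+.5)[side]),176)[:2])
    l=cv2.fitLine(np.array(pts,np.float32),cv2.DIST_HUBER,0,.01,.01).ravel();print(np.degrees(np.arctan2(l[1],l[0])),l[2:])
# stand top
g=cv2.resize(p[150:275,260:385],(500,500),interpolation=cv2.INTER_CUBIC);cv2.imwrite("pics/w9z.png",g[:,:,::-1])
```

```text
[[212 219 208]
 [212 218 207]
 [211 218 207]
 [213 219 209]] [85 96 76] 276.17154 [array([ 480.362, -305.14 ,  174.848])]
(297, 231, 42, 31) ((480.2018737792969, -305.65252685546875), (30.697418212890625, 23.14080810546875), 85.83513641357422)
85.81905 [ 468.654 -303.596]
85.79289 [ 491.916 -303.276]
```

View pics/w9z.png

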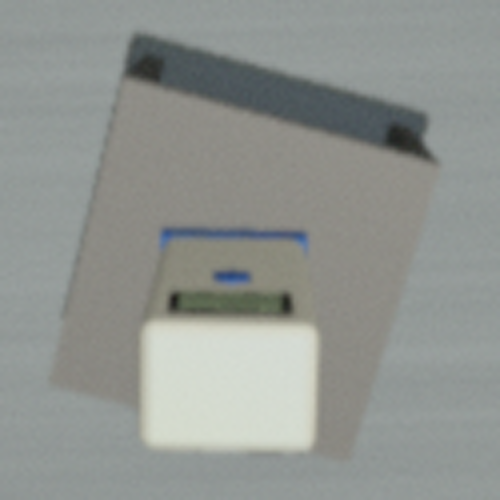

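Request:
{"name": "send_rows", "arguments": {
  "commands": [
    [[0.3,0,-0.033,0.006,0,0],[0.6,0,-0.033,0.006,0,0],[0.6,0,-0.033,0.006,0,0]]
  ]
}}

```text
time_s: 10.02
ee_pos: [478.2, -305.1, 178.1]
ee_rot: [57.6, 89.7, 143.5]
force: [-0.4, -0.4, 0.1]
gripper_width: 72.9
```

Run:
```python
from h import *
from workcell import env
f=np.load("w9.npz");w=(f["K"],f["T"]);print("base line",onplane(*w,(300.75,208),81),onplane(*w,(336.75,208.3),81))
step([480.2,-305.5,104],85.8)
c=env.get_calibration("wrist");w=(c["mtx"],c["camera_from_world"])
p,d=env.grab_frame("wrist");cv2.imwrite("pics/w10.png",p[:,:,::-1])
V=cv2.cvtColor(p,cv2.COLOR_RGB2HSV)[...,2]
k=np.zeros_like(V);k[222:330,270:370]=(V>200)[222:330,270:370]
cs=max(cv2.findContours(k,cv2.RETR_EXTERNAL,cv2.CHAIN_APPROX_NONE)[0],key=cv2.contourArea)
W=np.array([onplane(*w,q[0],176)[:2] for q in cs],np.float32);print(cv2.boundingRect(cs),cv2.minAreaRect(W))
```

```text
base line [ 469.175 -322.731   81.   ] [ 470.641 -287.291   81.   ]
pos [ 478.187 -305.093  178.14 ] jaw ang 85.91954210239155 tilt [-0.004  0.003 -1.   ] w 72.94277346578593 t 10.025 f [-0.435 -0.447  0.091]
shift/100 [ 0.741 -0.024 -0.005] turn [ 0.     0.    -0.001]
(295, 261, 53, 38) ((480.35345458984375, -305.9136962890625), (30.824918746948242, 23.284137725830078), 85.89234161376953)
```

View pics/w10.png

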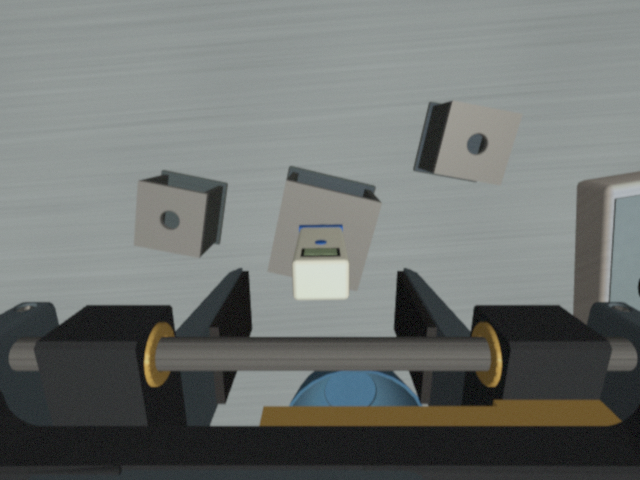

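The handle (320,280) is centred between the fingers. Descend, settle, then close gently.

Request:
{"name": "send_rows", "arguments": {
  "commands": [
    [[0.25,-0.01,-0.005,0,0,0],[0.5,-0.01,-0.005,0,0,0],[0.74,-0.01,-0.005,0,0,0],[0.74,-0.01,-0.005,0,0,0],[0.74,-0.01,-0.005,0,0,0]]
  ]
}}

```text
time_s: 10.7
ee_pos: [481.5, -307.9, 108.0]
ee_rot: [-117.7, 89.8, -31.8]
force: [0.4, -0.7, 0.1]
gripper_width: 72.7
```

Run:
```python
from h import *
from workcell import env
step([480.2,-305.5,104],85.8)
p,d=env.grab_frame("wrist");cv2.imwrite("pics/w11.png",p[:,:,::-1])
```

```text
pos [ 481.542 -307.916  107.995] jaw ang 85.89679068164101 tilt [ 0.003 -0.002 -1.   ] w 72.70275154677523 t 10.7 f [ 0.35  -0.668  0.06 ]
shift/100 [0.04  0.015 0.023] turn [ 0. -0.  0.]
```

View pics/w11.png

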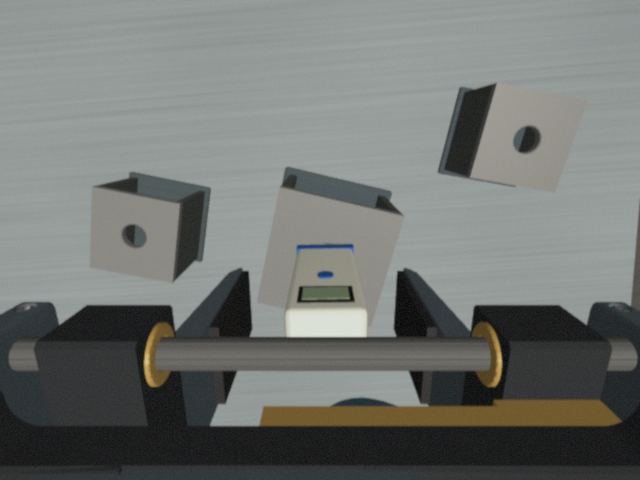

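Request:
{"name": "send_rows", "arguments": {
  "commands": [
    [[0.03,0.01,0.021,0,0,0],[0.03,0.01,0.021,0,0,0],[0.03,0.01,0.021,0,0,0],[0.03,0.01,0.021,0,0,0],[0.03,0.01,0.021,0,0,0],[0.03,0.01,0.021,0,0,0],[0.03,0.01,0.021,0,0,0]]
  ],
  "jaw": 1,
  "force": 25
}}

```text
time_s: 11.62
ee_pos: [479.5, -305.2, 103.1]
ee_rot: [-149.4, 90.0, -63.5]
force: [0.6, -0.4, 1.2]
gripper_width: 33.9
```

Run:
```python
from h import *
from workcell import env
step([480.2,-305.5,104],85.8)
p,d=env.grab_frame("wrist");cv2.imwrite("pics/w12.png",p[:,:,::-1])
```

```text
pos [ 479.486 -305.236  103.129] jaw ang 85.89340803743075 tilt [ 0. -0. -1.] w 33.929704801411575 t 11.625 f [ 0.57  -0.447  1.224]
shift/100 [-0.009 -0.007 -0.002] turn [ 0. -0.  0.]
```

View pics/w12.png

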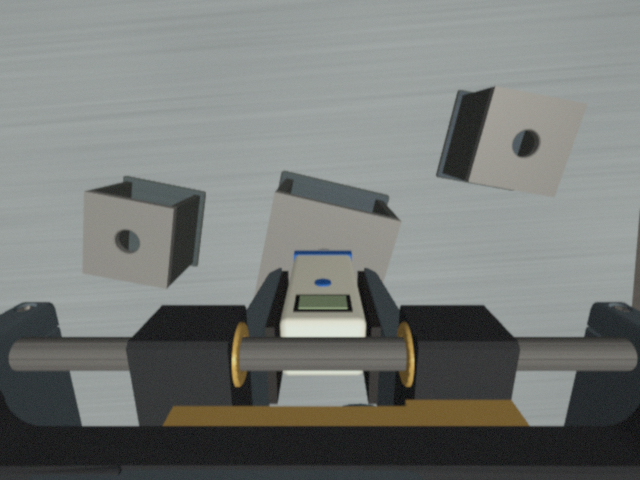

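Gripped at 33.9 mm with reported z = 103 while the probe's tip is at z = 11. That makes a 92 mm offset. Now a straight lift.

Request:
{"name": "send_rows", "arguments": {
  "commands": [
    [[-0.1,0,0,0,0,0],[-0.3,0,0,0,0,0],[-0.5,0,0,0,0,0],[-0.7,0,0,0,0,0],[-0.9,0,0,0,0,0],[-1,0,0,0,0,0],[-1,0,0,0,0,0],[-1,0,0,0,0,0]]
  ]
}}

```text
time_s: 12.68
ee_pos: [479.0, -304.7, 202.2]
ee_rot: [55.9, 89.9, 141.8]
force: [0.2, -0.8, -2.1]
gripper_width: 33.9
```

Request:
{"name": "send_rows", "arguments": {
  "commands": [
    [[-0.15,0,0,0,0,0],[-0.3,0,0,0,0,0],[-0.3,0,0,0,0,0]]
  ]
}}

```text
time_s: 13.05
ee_pos: [480.4, -305.8, 235.2]
ee_rot: [-118.5, 89.8, -32.6]
force: [0.1, -0.7, -1.9]
gripper_width: 33.9
```

Run:
```python
from h import *
from workcell import env
step([536,155,232],85.8)
p,d=env.grab_frame("wrist");s,_=env.grab_frame("scene")
cv2.imwrite("pics/w13.png",p[:,:,::-1]);cv2.imwrite("pics/s13.png",s[:,:,::-1])
```

```text
pos [ 480.444 -305.766  235.18 ] jaw ang 85.89297739679145 tilt [ 0.003 -0.002 -1.   ] w 33.932010453684576 t 13.05 f [ 0.117 -0.675 -1.876]
shift/100 [ 0.024 -0.224  4.636] turn [ 0.    -0.     0.001]
```

View pics/w13.png

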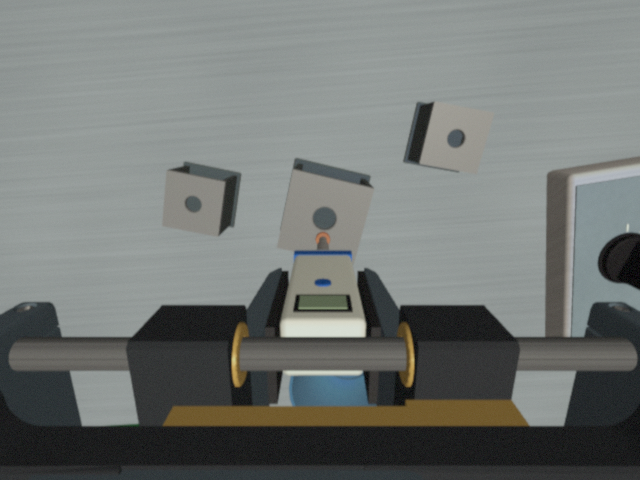

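View pics/s13.png

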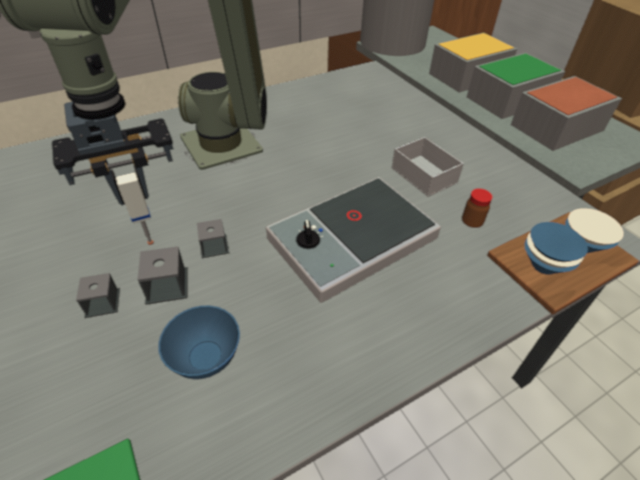

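The probe is clear of the stand, with its tip visible at (322,237) in the wrist view. Now I'll carry it to above the ring.

Request:
{"name": "send_rows", "arguments": {
  "commands": [
    [[0,-0.02,0.3,0,0,0],[0,-0.045,0.65,0,0,0],[0,-0.045,0.93,0,0,0]]
  ]
}}

```text
time_s: 13.52
ee_pos: [490.4, -211.4, 232.5]
ee_rot: [53.1, 89.9, 139.0]
force: [0.2, 0.9, -1.2]
gripper_width: 33.7
```

Request:
{"name": "send_rows", "arguments": {
  "commands": [
    [[0,-0.02,0.45,0,0,0],[0,-0.045,0.93,0,0,0]]
  ]
}}

```text
time_s: 13.78
ee_pos: [501.4, -119.1, 232.6]
ee_rot: [67.5, 89.9, 153.4]
force: [0.6, -0.9, -1.6]
gripper_width: 34.0
```

Request:
{"name": "send_rows", "arguments": {
  "commands": [
    [[0,-0.02,0.45,0,0,0],[0,-0.045,0.93,0,0,0]]
  ]
}}

```text
time_s: 14.02
ee_pos: [512.6, -26.4, 232.7]
ee_rot: [87.2, 90.0, 173.0]
force: [1.0, 0.4, -1.3]
gripper_width: 33.7
```

Request:
{"name": "send_rows", "arguments": {
  "commands": [
    [[0,-0.02,0.45,0,0,0],[0,-0.045,0.93,0,0,0]]
  ]
}}

```text
time_s: 14.28
ee_pos: [523.7, 66.0, 232.7]
ee_rot: [106.4, 90.0, -167.7]
force: [-0.1, 0.2, -1.1]
gripper_width: 33.7
```

Request:
{"name": "send_rows", "arguments": {
  "commands": [
    [[0,-0.02,0.45,0,0,0],[0,-0.045,0.75,0,0,0],[0,-0.045,0.92,0,0,0],[0,-0.045,0.92,0,0,0],[0,-0.045,0.92,0,0,0]]
  ]
}}

```text
time_s: 14.9
ee_pos: [534.9, 155.0, 233.1]
ee_rot: [158.9, 89.9, -115.3]
force: [-0.3, 0.5, -1.8]
gripper_width: 33.6
```

```bash
cat > look.py <<'E'
from h import *
from workcell import env
import sys
n=sys.argv[1]
step([536,155,150],85.8)
c=env.get_calibration("wrist");w=(c["mtx"],c["camera_from_world"])
p,d=env.grab_frame("wrist");s,_=env.grab_frame("scene")
cv2.imwrite(f"pics/w{n}.png",p[:,:,::-1]);np.savez(f"w{n}.npz",p=p,d=d,s=s,K=w[0],T=w[1])
cv2.imwrite(f"pics/s{n}.png",cv2.resize(s[110:250,260:440],(720,560),interpolation=cv2.INTER_CUBIC)[:,:,::-1])
E
python3 look.py 14
```

```text
pos [534.942 154.957 233.054] jaw ang 85.84871671877944 tilt [-0.    -0.001 -1.   ] w 33.622472697757495 t 14.9 f [-0.331  0.462 -1.805]
shift/100 [ 0.831 -0.011  0.002] turn [ 0. -0. -0.]
```

View pics/w14.png

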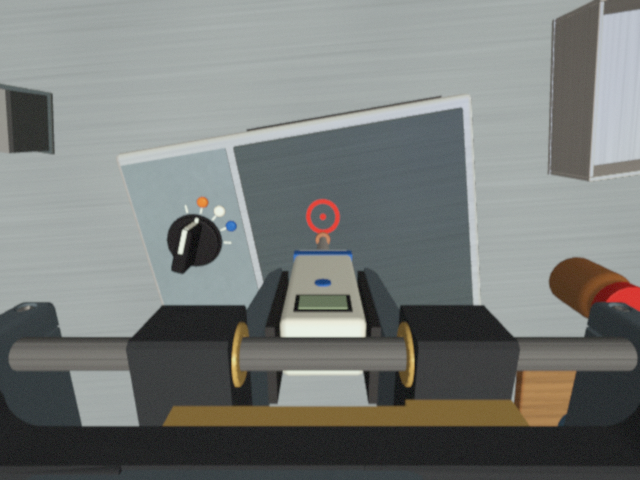

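View pics/s14.png

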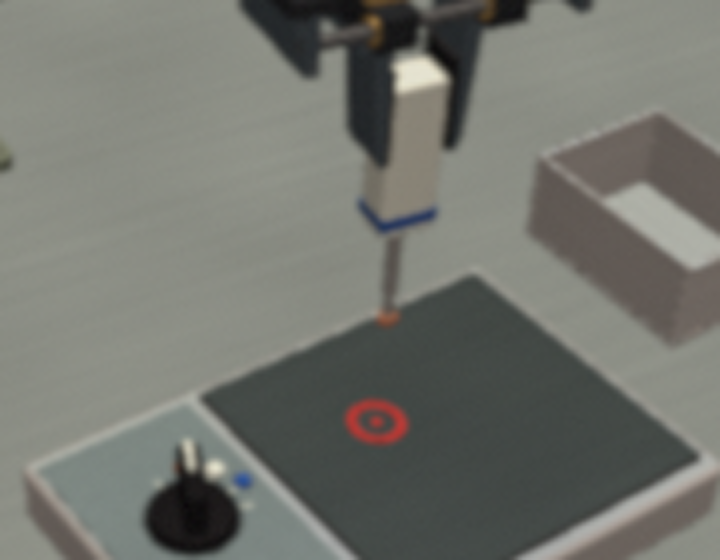

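The tip (322,238) and the ring (322,216) line up in column, and the dial is still at orange. Descending to about 15 mm above the plate.

Request:
{"name": "send_rows", "arguments": {
  "commands": [
    [[0.2,0,0,0,0,0],[0.4,0,0,0,0,0],[0.58,0,0,0,0,0],[0.65,0,0,0,0,0],[0.65,0,0,0,0,0],[0.65,0,0,0,0,0],[0.65,0,0,0,0,0]]
  ]
}}

```text
time_s: 15.88
ee_pos: [535.6, 156.2, 168.9]
ee_rot: [-68.1, 89.9, 17.8]
force: [-0.1, -0.4, -1.8]
gripper_width: 34.3
```

```bash
python3 look.py 15
python3 - <<'E'
import cv2,numpy as np
p=cv2.imread('pics/w15.png');cv2.imwrite('pics/w15z.png',cv2.resize(p[190:290,270:380],(770,600)[:2] and (660,600),interpolation=cv2.INTER_CUBIC))
E
```

```text
pos [535.588 156.154 168.915] jaw ang 85.88647637557297 tilt [ 0.001  0.    -1.   ] w 34.325900439185645 t 15.875 f [-0.077 -0.409 -1.751]
shift/100 [ 0.189 -0.005 -0.011] turn [0. 0. 0.]
```

View pics/w15z.png

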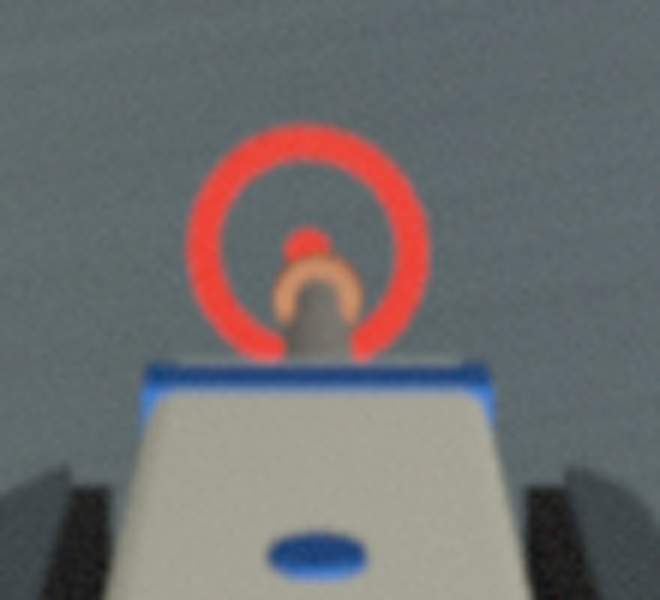

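View pics/s15.png

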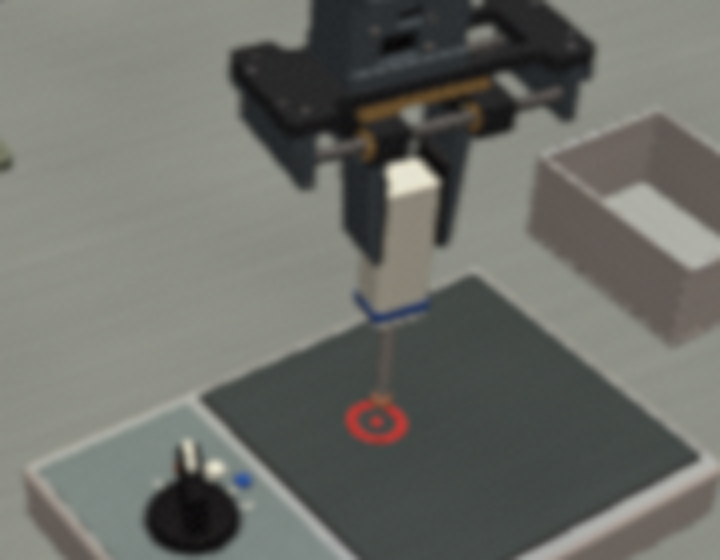

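Run:
```python
from h import *
f=np.load("w15.npz");w=(f["K"],f["T"]);c=load("scene");sc=(c["K"],c["T"])
out={}
for n,p,roi,cal in(("w",f["p"],(305,225,340,249),w),("s",f["s"],(340,195,375,225),sc)):
    hsv=cv2.cvtColor(p,cv2.COLOR_RGB2HSV);H,S,V=cv2.split(hsv)
    for nm,m in(("cu",(H>4)&(H<18)&(S>60)&(V>100)),("red",((H<4)|(H>174))&(S>120))):
        for a,ce,bb in blobs(m,roi):print(n,nm,a,ce,bb)
d=f["d"]
for u,v in((323,236),(319,236),(326,236),(323,234),(322,216)):
    o,r=ray(*w,(u,v));print(u,v,o+r*d[v,u])
# ring in wrist: fit ellipse to outer
hsv=cv2.cvtColor(f["p"],cv2.COLOR_RGB2HSV);H,S,V=cv2.split(hsv);m=(((H<4)|(H>174))&(S>140)).astype(np.uint8)
for a,ce,bb in blobs(m,(290,200,350,255)):print("ring",a,ce,bb,onplane(*w,ce,60))
print("ring outer x: ",onplane(*w,(270+308/6-.4,190+245/6-.4),60))
```

```text
w cu 118 [322.364 237.144] [315 232  16  13]
w red 97 [308.474 240.144] [305 225  12  24]
w red 128 [335.367 237.672] [328 225  12  24]
w red 22 [320.818 229.864] [318 228   7   5]
s cu 19 [354.632 209.474] [352 208   6   4]
s red 81 [353.444 215.469] [346 210  16  11]
s red 7 [353.714 215.   ] [353 214   3   3]
323 236 [534.715 156.856  81.69 ]
319 236 [535.136 153.574  79.321]
326 236 [535.127 159.259  80.824]
323 234 [533.534 156.944  79.898]
322 216 [523.201 156.863  59.007]
ring 469 [320.733 228.394] [301 211  40  38] [533.779 155.011  60.   ]
ring 19 [320.632 230.053] [318 228   7   5] [535.243 154.816  60.   ]
ring outer x:  [535.6   155.051  60.   ]
```

Run:
```python
from h import *
f=np.load("w15.npz");w=(f["K"],f["T"]);c=load("scene");sc=(c["K"],c["T"]);d=f["d"]
for v in range(229,262,1):
    o,r=ray(*w,(323,v));print(v,f["p"][v,323],o+r*d[v,323])
print(tri(w,(322.4,238),sc,(354.6,209.5)),tri(w,(320.7,230),sc,(353.7,215)))
for x in (533,535,537,539): 
  for z in (77,83): print(x,z,proj(*w,np.array([x,156.5,z])),proj(*sc,np.array([x,156.5,z])))
```

```text
229 [197  83  81] [534.57  156.913  59.549]
230 [219  74  66] [535.541 156.845  59.232]
231 [210  77  61] [536.234 156.794  59.989]
232 [186 101  73] [532.074 157.049  79.106]
233 [187 124  93] [532.572 157.011  80.372]
234 [197 139 104] [533.534 156.944  79.898]
235 [191 140 109] [533.969 156.91   81.369]
236 [166 128 107] [534.715 156.856  81.69 ]
237 [129 113 102] [535.001 156.832  83.655]
238 [116 111 105] [534.914 156.831  86.911]
239 [112 109 102] [535.035 156.817  89.375]
240 [115 110 104] [535.077 156.809  92.064]
241 [118 116 108] [533.649 156.894  99.769]
242 [115 111 104] [533.752 156.882 102.102]
243 [115 112 105] [533.74  156.877 104.783]
244 [113 110 102] [533.587 156.881 107.888]
245 [117 112 105] [533.639 156.872 110.256]
246 [112 111 102] [533.341 156.886 113.73 ]
247 [114 111 103] [533.209 156.889 116.601]
248 [114 112 104] [533.375 156.874 118.465]
249 [118 119 118] [533.827 156.84  119.387]
250 [111 119 130] [524.625 157.427 150.745]
251 [ 68  87 123] [524.411 157.436 153.435]
252 [ 35  74 121] [524.374 157.434 155.535]
253 [ 48  82 133] [524.525 157.42  157.019]

[... 200 characters left out ...]
78 157.41  166.744]
259 [161 160 147] [524.728 157.384 167.495]
260 [163 161 148] [524.811 157.375 169.003]
261 [164 162 149] [524.823 157.37  170.692]
(array([535.786, 155.38 ,  81.768]), [np.float64(1.0221043149657243), np.float64(1.0221043149657896)]) (array([534.301, 154.591,  62.652]), [np.float64(0.40618783766819), np.float64(0.40618783766810335)])
533 77 [322.404 232.481] [354.65  210.104]
533 83 [322.408 234.408] [354.826 208.273]
535 77 [322.578 234.838] [355.091 210.587]
535 83 [322.586 236.807] [355.27  208.755]
537 77 [322.752 237.186] [355.534 211.072]
537 83 [322.763 239.198] [355.715 209.239]
539 77 [322.925 239.526] [355.978 211.557]
539 83 [322.939 241.579] [356.16  209.725]
```

Relative to the ring, the tip is about 1.8 mm too far in +x and 1.3 mm in +y. I'll correct that while descending almost to contact.

Request:
{"name": "send_rows", "arguments": {
  "commands": [
    [[0.05,0.018,-0.013,0,0,0],[0.1,0.018,-0.013,0,0,0],[0.15,0.018,-0.013,0,0,0],[0.15,0.018,-0.013,0,0,0],[0.15,0.018,-0.013,0,0,0],[0.15,0.018,-0.013,0,0,0],[0.15,0.018,-0.013,0,0,0]]
  ]
}}

```text
time_s: 16.85
ee_pos: [533.3, 154.9, 153.3]
ee_rot: [-48.0, 90.0, 37.9]
force: [-0.2, -1.0, -1.5]
gripper_width: 33.9
```

```bash
python3 look.py 16
python3 - <<'E'
import cv2,numpy as np
p=cv2.imread('pics/w16.png');s=cv2.cvtColor(np.load('w16.npz')['s'],4)
a=cv2.resize(p[200:290,275:375],(400,360),interpolation=cv2.INTER_CUBIC);b=cv2.resize(s[160:225,320:390],(388,360),interpolation=cv2.INTER_CUBIC)
cv2.imwrite('pics/z16.png',cv2.hconcat([a,b]))
from h import *
f=np.load("w16.npz");w=(f["K"],f["T"]);d=f["d"]
for v in range(226,256,2):
    o,r=ray(*w,(322,v));print(v,f["p"][v,322],o+r*d[v,322])
E
```

```text
pos [533.318 154.943 153.254] jaw ang 85.88971919574257 tilt [ 0.  0. -1.] w 33.913023944408884 t 16.85 f [-0.152 -0.997 -1.521]
shift/100 [ 0.033 -0.027  0.002] turn [0. 0. 0.]
226 [ 96 107 107] [525.914 155.26   58.316]
228 [ 94 106 108] [527.61  155.138  58.279]
230 [101 106 108] [528.958 155.043  59.621]
232 [158 109  88] [529.744 154.989  63.064]
234 [199 142 109] [530.707 154.923  65.72 ]
236 [160 124 103] [532.51  154.793  65.222]
238 [113 110 103] [532.74  154.781  70.377]
240 [114 111 102] [532.804 154.782  75.921]
242 [113 108 102] [531.378 154.893  86.362]
244 [112 108 102] [531.255 154.907  92.036]
246 [112 108 101] [531.079 154.925  97.677]
248 [114 111 106] [530.86  154.946 103.26 ]
250 [109 116 129] [522.536 155.57  134.334]
252 [ 37  72 123] [522.05  155.61  139.893]
254 [ 92 117 157] [521.949 155.621 144.082]
```

View pics/z16.png

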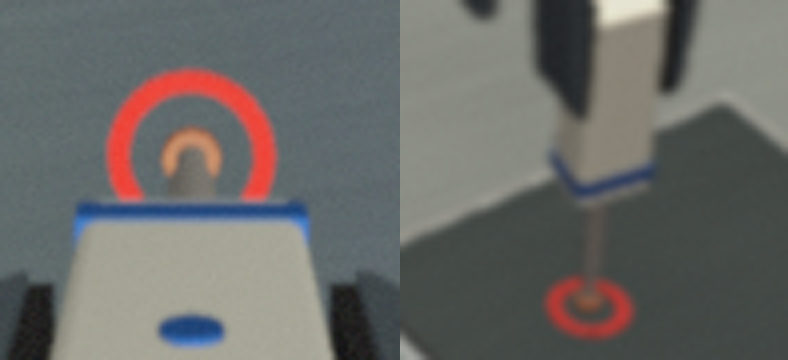

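Tip is centred in the ring in both views. I'll press in slowly and watch the force; the resting baseline is about -1.8 N.

Request:
{"name": "send_rows", "arguments": {
  "commands": [
    [[0.02,0,0,0,0,0],[0.035,0,0,0,0,0],[0.035,0,0,0,0,0],[0.035,0,0,0,0,0],[0.035,0,0,0,0,0],[0.035,0,0,0,0,0]]
  ]
}}

```text
time_s: 17.7
ee_pos: [533.4, 155.0, 149.8]
ee_rot: [-62.7, 90.0, 23.2]
force: [1.2, -0.0, -0.5]
gripper_width: 34.0
```

Request:
{"name": "send_rows", "arguments": {
  "commands": [
    [[0.015,0,0,0,0,0],[0.03,0,0,0,0,0],[0.03,0,0,0,0,0],[0.03,0,0,0,0,0],[0.03,0,0,0,0,0],[0.03,0,0,0,0,0]]
  ]
}}

```text
time_s: 18.45
ee_pos: [533.4, 155.0, 146.7]
ee_rot: [-60.6, 90.0, 25.3]
force: [1.5, -0.2, 1.3]
gripper_width: 33.7
```

```bash
python3 look.py 17
python3 - <<'E'
import cv2,numpy as np
p=cv2.imread('pics/w17.png');s=cv2.cvtColor(np.load('w17.npz')['s'],4)
a=cv2.resize(p[200:290,275:375],(400,360),interpolation=cv2.INTER_CUBIC);b=cv2.resize(s[160:225,320:390],(388,360),interpolation=cv2.INTER_CUBIC)
cv2.imwrite('pics/z17.png',cv2.hconcat([a,b]))
from h import *
f=np.load("w17.npz");w=(f["K"],f["T"]);d=f["d"]
for v in range(226,256,2):
    o,r=ray(*w,(322,v));print(v,f["p"][v,322],o+r*d[v,322])
E
```

```text
pos [533.438 154.958 146.734] jaw ang 85.89035136510672 tilt [ 0.  0. -1.] w 33.7244719474691 t 18.45 f [ 1.5   -0.207  1.259]
shift/100 [-0.033 -0.026  0.002] turn [0. 0. 0.]
226 [ 97 106 106] [524.372 155.419  58.593]
228 [ 95 106 108] [525.953 155.306  58.858]
230 [ 94 105 108] [527.463 155.198  59.412]
232 [105 105 106] [529.449 155.055  58.149]
234 [163 110  84] [530.285 154.997  61.24 ]
236 [200 143 107] [531.346 154.923  63.402]
238 [160 127 107] [532.953 154.808  63.542]
240 [116 112 104] [532.704 154.831  70.182]
242 [111 107  99] [531.562 154.921  79.629]
244 [113 111 103] [531.625 154.921  84.676]
246 [112 109 102] [531.281 154.95   90.887]
248 [116 115 108] [531.35  154.949  95.54 ]
250 [110 120 134] [522.379 155.619 128.664]
252 [ 37  73 125] [522.412 155.62  132.585]
254 [ 89 116 157] [522.394 155.625 136.535]
```

View pics/z17.png

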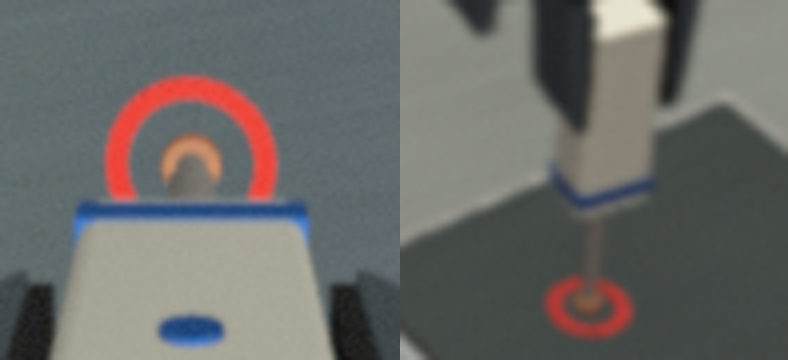

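Contact is made, about 5–6 mm by position and about 9 mm by a noisy force reading. I'll take a few more force samples in place.

Request:
{"name": "send_rows", "arguments": {
  "commands": [
    [[0,0,0,0,0,0]]
  ]
}}

```text
time_s: 18.68
ee_pos: [533.4, 155.0, 146.7]
ee_rot: [-58.6, 90.0, 27.2]
force: [1.4, -0.2, 0.5]
gripper_width: 34.0
```

Request:
{"name": "send_rows", "arguments": {
  "commands": [
    [[0,0,0,0,0,0]]
  ]
}}

```text
time_s: 18.8
ee_pos: [533.4, 155.0, 146.7]
ee_rot: [-61.7, 90.0, 24.2]
force: [0.9, -0.3, 0.5]
gripper_width: 34.2
```

Request:
{"name": "send_rows", "arguments": {
  "commands": [
    [[0.01,0,0,0,0,0],[0.01,0,0,0,0,0]]
  ]
}}

```text
time_s: 19.05
ee_pos: [533.4, 155.0, 145.6]
ee_rot: [-56.0, 90.0, 29.9]
force: [1.4, 0.5, 1.5]
gripper_width: 34.3
```

Request:
{"name": "send_rows", "arguments": {
  "commands": [
    [[0,0,0,0,0,0]]
  ]
}}

```text
time_s: 19.18
ee_pos: [533.4, 155.0, 145.7]
ee_rot: [-56.7, 90.0, 29.2]
force: [1.9, -0.1, 1.9]
gripper_width: 33.9
```

Request:
{"name": "send_rows", "arguments": {
  "commands": [
    [[0,0,0,0,0,0]]
  ]
}}

```text
time_s: 19.3
ee_pos: [533.4, 155.0, 145.7]
ee_rot: [-56.8, 90.0, 29.1]
force: [2.2, 0.2, 0.7]
gripper_width: 33.8
```

Request:
{"name": "send_rows", "arguments": {
  "commands": [
    [[0,0,0,0,0,0]]
  ]
}}

```text
time_s: 19.42
ee_pos: [533.4, 155.0, 145.7]
ee_rot: [-62.5, 90.0, 23.4]
force: [2.0, 1.4, 0.4]
gripper_width: 33.9
```

Request:
{"name": "send_rows", "arguments": {
  "commands": [
    [[0,0,0,0,0,0]]
  ]
}}

```text
time_s: 19.55
ee_pos: [533.4, 154.9, 145.7]
ee_rot: [-60.9, 90.0, 25.0]
force: [2.0, 0.3, 1.0]
gripper_width: 34.0
```

The position estimate is about 6.4 mm and the averaged force (~2.85 N) gives about 8.4 mm, so they straddle half travel (7.5 mm). I'll do a final check.

```bash
python3 look.py 18
python3 - <<'E'
import cv2,numpy as np
s=cv2.cvtColor(np.load('w18.npz')['s'],4)
b=cv2.resize(s[160:260,280:400],(480,400),interpolation=cv2.INTER_CUBIC)
cv2.imwrite('pics/z18.png',b)
E
```

```text
pos [533.398 154.941 145.696] jaw ang 85.89313140055148 tilt [ 0.  0. -1.] w 33.9583486393366 t 19.55 f [1.982 0.322 0.972]
shift/100 [-0.043 -0.026  0.002] turn [0. 0. 0.]
```

View pics/w18.png

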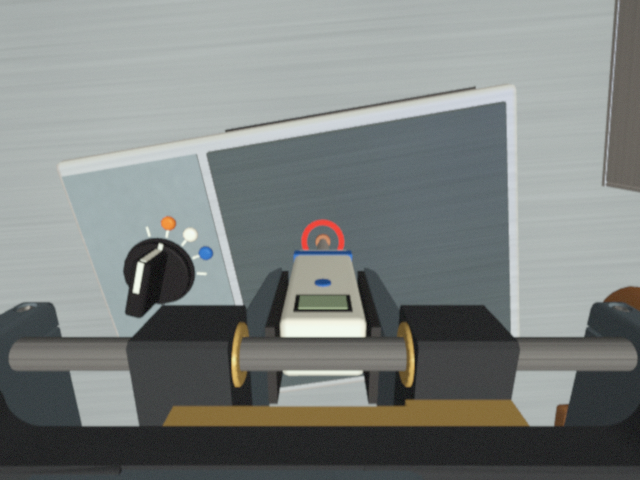

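View pics/z18.png

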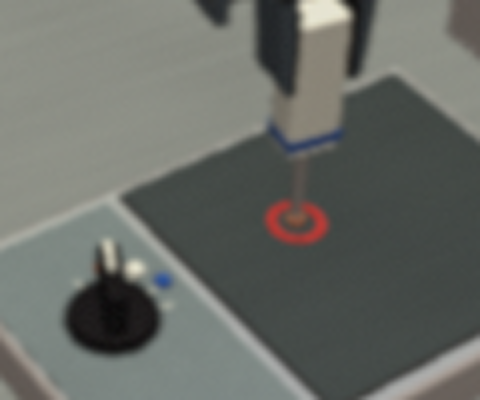

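The wrist view shows the tip inside the ring at (322,241) and the dial pointer aimed at orange (168,223). The scene view shows the probe upright in the ring. Handing in.

```bash
python3 -c "
from workcell import env
print(env.job_done()); s=env.state(); print(s['ee_pos'],s['force'],s['gripper_width'])"
```

```text
the job is handed in; nothing more can be done
None
the job is handed in; nothing more can be done
```

I handed the job in at about 19.6 s. The dial is set at orange, and the arm is still holding the probe upright with its tip inside the red ring, pressed about half in.

- **Dial:** I turned it about 26° clockwise to orange, the first detent. After I let go, the pointer still lined up with the orange marker, and it did so again in the last wrist picture.
- **Probe position:** I lifted it straight out of the stand. The tip looks centred in the ring from both the wrist and scene cameras, and the tool is vertical.
- **How far the tip is pushed in:** My two checks disagreed somewhat. Arm height gives about 6.4 mm. Average force (about 2.8 N) gives about 8.4 mm. Half travel is 7.5 mm, so they fall either side of it.
- **Sideways force:** The last readings also showed about 2 N sideways on the tip, with no visible tilt.
- **Failed first grip:** My first grip on the dial closed on nothing above the bar, without any force. The real fingertips sit about 26 mm behind the reported TCP along the fingers, and I allowed for that from then on.
- **Bowl, jar and pan:** I planned no contact with them. I did not check them separately at the end.

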